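Fetch the small vial from behind the tall specimen jars and leave a removal marker

ROBOT

A 6-joint arm with a two-finger parallel gripper is mounted at the origin on the work surface. World frame = base frame: x ahead of the robot, y to its left, z up, the work surface at z = 0. Lengths are in m, angles in rad, forces in N, time in s.
With the tool pointing down it reaches from about 0.35 to 0.975 m from the base axis. Payload 4.9 kg.
Tool frame: the origin (TCP) lies midway between the tips of the shut fingers; the grasp point (between the pads) lies 19 mm behind it; z points along the fingers, y is the direction in which the jaws open and shut (so a half turn about z gives the same grasp; the last joint's range is limited). The gripper opens to 85 mm and grips with 20 to 120 N. Pads are 22 mm wide; open, the fingers measure 114 mm over their backs; the gripper's body (76 mm by 85 mm) begins 54 mm behind the grasp point. The pads swing forward as they close: fully open they stand 13 mm farther back than shut.
Start: joints at [-0.119, 0.053, 1.613, -0, 1.476, -0.119], TCP at [0.625, 0, 0.231] pointing down, gripper open.
Joint ranges: [-3.01, 3.01], [-1.01, 2.22], [0.06, 2.58], [-1.02, 4.17], [0.09, 2.62], [-3.14, 3.14]. Speed limits (rad/s): [2.57, 2.57, 3.14, 3.14, 3.14, 3.14].

INTERFACE

Orientations are given as a rotation vector (axis times angle).
In Python, from station import ctrl gives the robot as it stands.
- The arm moves only by the tool apply_moves, never from a script. Its argument "rows" is a list of rows, each a list of 6 numbers: the shift along the tool's x, y, z in cm, then the turn, a rotation vector about the tool's x, y, z in units of 5 degrees (1.0 is 5 degrees). In form: [[x, y, z, rx, ry, rz], ...]. A call has 1 to 20 rows; each row is the pose to reach, as a shift and turn from the pose measured when the call began, along the tool's axes at that moment; what a row does not reach only later rows make up. A row lasts 1/10 s, in which the tool goes at most 50 mm and 8.59 degrees, less where a joint would pass 70% of its speed; a pose out of reach is approached as far as the arm can. A call with a gripper value outside its range is refused whole. "grip" is the closure, from 0 (fully open) to 1 (shut), set as the call begins (left out, the last holds). The fingers move at their own pace and stop on an object; "squeeze" is the grip in N (left out, the last holds). Time passes only in rows, so rows that repeat a pose let the fingers close. It gives the time, the measured TCP pose, the force and the opening at its end, in the units of the state.
- ctrl.get_obs(): the state, without advancing time (a new reading comes with each control period).
- ctrl.get_image(name): name is "scene" or "side" or "wrist"; returns a dict with "color" (400x640x3 uint8, blue, green, red), "mtx" (3x3 intrinsics, pixels), "rvec" (rotation vector, rad) and "tvec" (3), from world to camera coordinates, as OpenCV has them. Camera axes: x right, y down, z forward; pixel columns grow to the right and rows downward; lengths in m; the calibration is good to about 2 mm. A picture is of the moment at which its call begins. There is no depth.
- ctrl.finish_job(): hands the job in, once; it reports no verdict.
The state is a dict: "t": time; "q": joint angles; "dq": joint speeds; "effort": joint torques, N m; "tool_pos": TCP position; "tool_rot": TCP orientation; "contact_force": force on the tool from outside, world axes, zero at the start; "wrist_torque": the same for the moment, N m; "opening": finger opening in m.
Only numpy, scipy, OpenCV 4.12 (cv2) and the standard library are available. Lean on these libraries where they do the work, as an engineer would, in place of code of your own. Each camera call takes 0.05 s, during which the arm holds its last target.

TASK

The small vial at the back of the black specimen box is going out on loan: first lift the two tall jars that stand in front of it out into the steel side tray, then stand the vial in the round well of the wooden carrier block. Stand the plywood removal marker on the pad where the vial stood, and then put each tall jar back on the very pad it came from, so that the side tray ends up empty. Everything stands upright throughout and is let go at the end; leave the tape roll and the loupe where they are.

Things in the scene. Friction and masses are not known exactly. Their poses are not given: they have to be found in the camera images.
- box: Fixed low black open box, outer 138 (x) by 198 (y) mm, walls 24 high, 4 thick, floor 4 thick. Origin: underside, below the centre of the rear pad (box centre at x -23); x points to its rear wall. Flat grey pads on its floor: rear (diameter 40) at 0, 0 with the vial; front two (diameter 68) at x -44, y +48 and -48 with the tall jars, either way round, each within 4 mm in x and y.
- tray: Fixed empty steel side tray, outer 122 (x) by 214 (y) mm, rim 12 mm high, walls and floor 3 mm thick; the side area for the jars. Origin at the centre of its underside.
- carrier: Fixed light wooden carrier block, 110 x 110 mm, 20 mm high, with one round well in the middle of its top, diameter 47 mm, 12 mm deep (the well's floor is 8 mm above the underside), with a 3 mm chamfer. Origin at the centre of its underside, on the well's axis.
- round_jar: Tall white round jar, loose, about 0.3 kg: body diameter 60 mm, 100 mm high, then a grey round cap, diameter 48, from 100 to 130 mm, firmly on. To be gripped by the cap. Origin at the centre of its underside, z along its axis.
- square_jar: Tall white square jar, loose, about 0.3 kg: body 54 x 54 mm, 100 mm high, then a grey round cap, diameter 36, from 100 to 130 mm, firmly on. To be gripped by the cap. Origin at the centre of its underside, z along its axis.
- vial: Small white vial, loose, about 50 g: body diameter 28 mm, grey cap diameter 30 mm from 38 to 52 mm high, 52 mm in all; too short to be reached while the tall jars stand beside it. Origin at the centre of its underside, z along its axis.
- marker: Plywood removal marker, loose, about 60 g, standing on the table: round foot of diameter 36 mm, 10 mm high, carrying an upright tab 30 mm wide (x), 10 mm thick (y), up to 64 mm above the underside; gripped across the tab's thickness. Origin at the centre of its underside.
- tape: Bystander: roll of paper tape lying flat on the table, diameter 64, hole 44, 24 mm high. Origin at the centre of its underside. To be left alone.
- loupe: Bystander: black stand loupe on the table, diameter 44, 30 mm high. Origin at the centre of its underside. To be left alone.

How it is judged:
On the way, in this order (a step that is already met when the one before it is completed fails the run):
1. both tall jars stand, released, in the side tray, the vial still in its place (x of round_jar in the frame of tray between -0.058 and 0.058 m and y of round_jar in the frame of tray between -0.104 and 0.104 m and z of each of round_jar, square_jar in the frame of tray below 0.013 m and angle between each of round_jar, square_jar's own z axis and vertical below 0.1 rad and contact force between each of round_jar, square_jar and the fingers below 0.1 N and x of square_jar in the frame of tray between -0.058 and 0.058 m and y of square_jar in the frame of tray between -0.104 and 0.104 m and distance of vial from where it was at the start of the episode below 0.015 m), for 0.2 s.
2. the vial stands, released, in the carrier's well, the jars still in the side tray (horizontal distance between vial and carrier below 0.013 m and z of vial in the frame of carrier below 0.013 m and angle between each of vial, round_jar, square_jar's own z axis and vertical below 0.1 rad and contact force between each of vial, round_jar, square_jar and the fingers below 0.1 N and x of round_jar in the frame of tray between -0.058 and 0.058 m and y of round_jar in the frame of tray between -0.104 and 0.104 m and z of each of round_jar, square_jar in the frame of tray below 0.013 m and x of square_jar in the frame of tray between -0.058 and 0.058 m and y of square_jar in the frame of tray between -0.104 and 0.104 m), for 0.2 s.
3. the marker stands, released, where the vial stood, the jars still in the side tray (horizontal distance between marker and box below 0.015 m and z of marker in the frame of box below 0.009 m and angle between each of marker, round_jar, square_jar's own z axis and vertical below 0.1 rad and contact force between each of marker, round_jar, square_jar and the fingers below 0.1 N and x of round_jar in the frame of tray between -0.058 and 0.058 m and y of round_jar in the frame of tray between -0.104 and 0.104 m and z of each of round_jar, square_jar in the frame of tray below 0.013 m and x of square_jar in the frame of tray between -0.058 and 0.058 m and y of square_jar in the frame of tray between -0.104 and 0.104 m), for 0.2 s.
At the end, for the whole second after the job is handed in: Both tall jars stand upright (within 0.1 rad) within 15 mm of where each stood at the start; the vial stands upright on the floor of the carrier's well; the marker stands upright on the box floor within 15 mm of the centre of the rear pad; all are released and at rest (distance of each of round_jar, square_jar from where it was at the start of the episode below 0.015 m and angle between each of round_jar, square_jar, vial, marker's own z axis and vertical below 0.1 rad and horizontal distance between vial and carrier below 0.013 m and z of vial in the frame of carrier below 0.013 m and contact force between each of vial, marker and the fingers below 0.1 N and horizontal distance between marker and box below 0.015 m and z of marker in the frame of box below 0.009 m and linear speed of each of round_jar, square_jar, vial, marker below 0.02 m/s); the robot touches nothing.
It fails at once if a jar, the vial or the marker is tipped over (more than 0.6 rad) (angle between any of round_jar, square_jar, vial, marker's own z axis and vertical above 0.6 rad).
It fails at once if the tape roll or the loupe is pushed more than 25 mm from its place (distance of any of tape, loupe from where it was at the start of the episode above 0.025 m).
It also fails if it takes over 144 s, if anything falls off the work surface, if the arm or the gripper's body presses on something with over 40 N, if the wrist force passes 120 N, or if a joint passes its speed limit or range.

## Working session

There is one attempt and no reset: what is moved stays moved. The work goes in short steps, Python scripts to look and compute and a tool call to move; the robot and the scene stay as the last step left them, time stands still between calls to the robot, and variables do not carry over. Pictures are saved under pics/ and viewed, and the job is handed in when it is done.

Besides the shell and the picture viewer there is one more tool, called by a JSON object that holds its "api" and its "payload". apply_moves: Moves the arm, as the interface text tells. Its arguments: {"type":"object","properties":{"rows":{"type":"array","items":{"type":"array","items":{"type":"number"}}},"grip":{"type":"number"},"squeeze":{"type":"number"}},"required":["rows"]}

```bash
ls; mkdir -p pics
python3 - <<'E'
from station import ctrl
import cv2
print(ctrl.get_obs())
for n in ["scene","side","wrist"]:
    im=ctrl.get_image(n); cv2.imwrite(f"pics/{n}0.png",im["color"]); print(n,im["mtx"].tolist(),im["rvec"],im["tvec"])
E
```

```text
pics
{'t': 0.0, 'q': array([-1.19014135e-01,  5.33687499e-02,  1.61430604e+00,  2.85702515e-05,
        1.47597580e+00, -1.19006448e-01]), 'dq': array([-0.00065155, -0.00066966,  0.0004123 , -0.00104119, -0.00121953,
        0.00023673]), 'effort': array([ 2.70554956e-04, -3.93670499e+01, -3.70175600e+01, -1.62778279e-04,
        6.93513779e-03, -6.06393527e-06]), 'tool_pos': array([6.24379332e-01, 7.38069429e-05, 2.30048444e-01]), 'tool_rot': array([-2.22029632e+00, -2.22027318e+00,  1.96209571e-03]), 'contact_force': array([ 0.21270397, -0.05691761,  0.24621544]), 'wrist_torque': array([-0.02237086,  0.050495  , -0.0380781 ]), 'opening': 0.0853931264978222}
scene [[400.26977823191936, 0.0, 314.45171926423177], [0.0, 400.26977823191936, 194.1610297633232], [0.0, 0.0, 1.0]] [ 1.96146815  1.65118334 -0.59548495] [-0.08793052 -0.39245959  1.27520987]
side [[413.81933212232224, 0.0, 323.9894342565385], [0.0, 413.81933212232224, 200.66879713338002], [0.0, 0.0, 1.0]] [ 0.35729216 -2.6013008   1.45716905] [0.53832721 0.11180471 0.96719011]
wrist [[335.54985933296024, 0.0, 319.2549267715749], [0.0, 335.54985933296024, 201.53642006733352], [0.0, 0.0, 1.0]] [-2.80963929e+00  9.62496257e-05  3.02518537e-03] [-0.62391864 -0.04191806  0.38115052]
```

View pics/scene0.png

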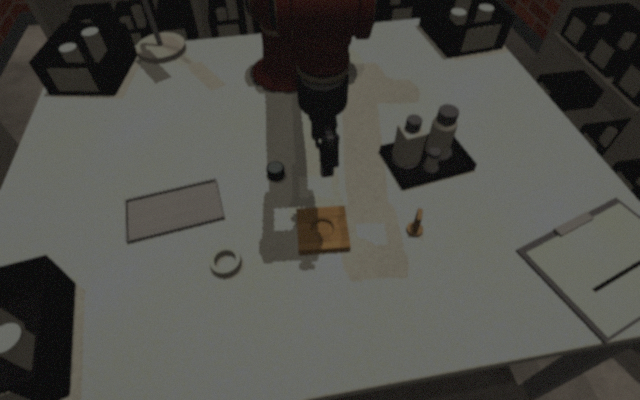

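View pics/side0.png

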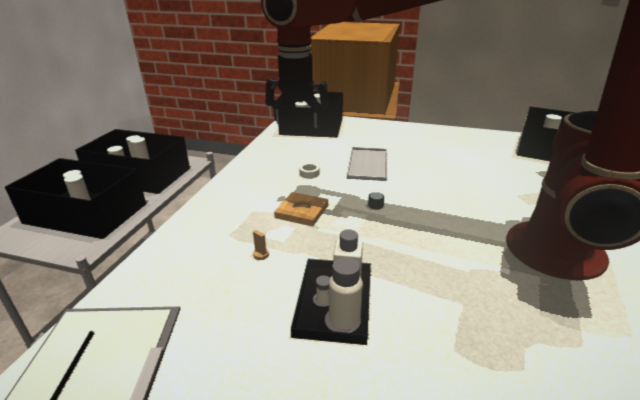

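View pics/wrist0.png

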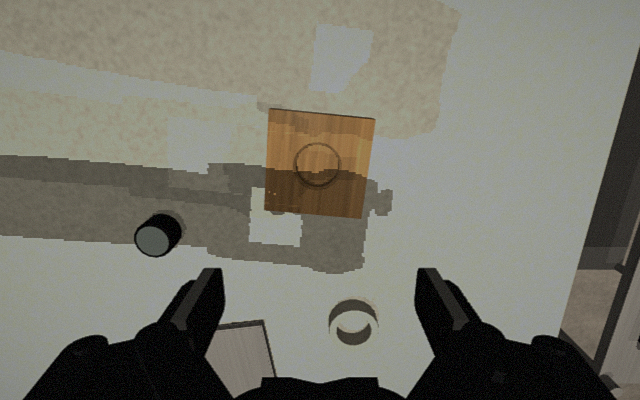

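```bash
cat > h.py <<'E'
import numpy as np, cv2
from station import ctrl
from scipy.spatial.transform import Rotation as R
def grab(n,fn=None):
    im=ctrl.get_image(n)
    np.savez(f"pics/{n}_last.npz",**{k:im[k] for k in ["color","mtx","rvec","tvec"]})
    if fn: np.savez(f"pics/{fn}.npz",**{k:im[k] for k in ["color","mtx","rvec","tvec"]})
    return im
def px2w(im,uv,z):
    Rm=cv2.Rodrigues(np.asarray(im["rvec"],float))[0]; t=np.asarray(im["tvec"],float).ravel()
    d=Rm.T@np.linalg.inv(im["mtx"])@np.array([uv[0],uv[1],1.]); o=-Rm.T@t
    return o+d*(z-o[2])/d[2]
def w2px(im,P):
    return cv2.projectPoints(np.atleast_2d(np.asarray(P,float)),np.asarray(im["rvec"],float),np.asarray(im["tvec"],float),im["mtx"],None)[0].reshape(-1,2)
def crop(im,x0,y0,w,h,s,fn,gain=1.0):
    c=im["color"][y0:y0+h,x0:x0+w]
    c=np.clip(c.astype(float)*gain,0,255).astype(np.uint8)
    cv2.imwrite(f"pics/{fn}.png",cv2.resize(c,None,fx=s,fy=s,interpolation=cv2.INTER_CUBIC))
def poly(img,im,pts,col=(0,0,255)):
    cv2.polylines(img,[np.round(w2px(im,pts)*16).astype(np.int32)],True,col,1,cv2.LINE_AA,4)
def circ(x,y,z,r,n=40):
    a=np.linspace(0,2*np.pi,n,endpoint=False); return np.c_[x+r*np.cos(a),y+r*np.sin(a),np.full(n,z)]
def rect(x,y,z,w,h,yaw):
    p=np.array([[w/2,h/2],[-w/2,h/2],[-w/2,-h/2],[w/2,-h/2]]); c,s=np.cos(yaw),np.sin(yaw)
    p=p@np.array([[c,s],[-s,c]]); return np.c_[p+[x,y],np.full(4,z)]
E
python3 - <<'E'
from h import *
s=grab("scene","s0"); d=grab("side","d0"); w=grab("wrist","w0")
crop(s,370,90,115,105,6,"sbox",2.2)
crop(s,110,150,260,130,3,"sl",1.5)
crop(d,285,225,100,120,5,"dbox",1.8)
crop(d,240,140,160,130,5,"dl",1)
E
```

```text
(no output)
```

View pics/sbox.png

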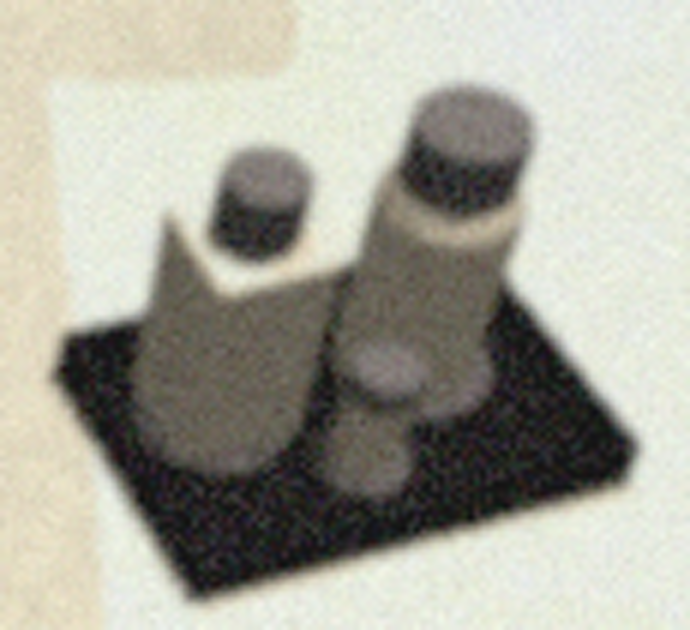

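View pics/sl.png

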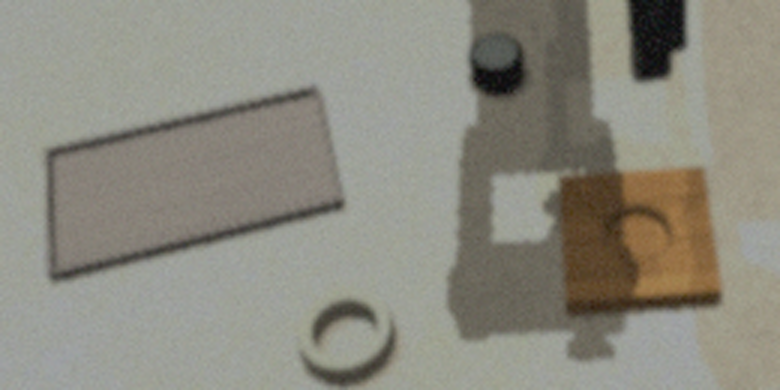

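View pics/dbox.png

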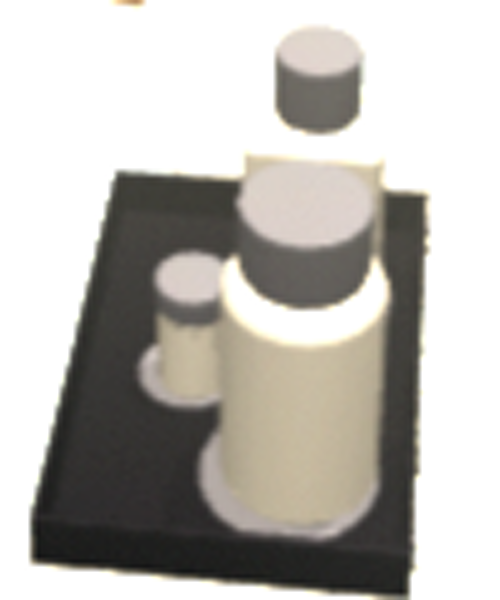

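View pics/dl.png

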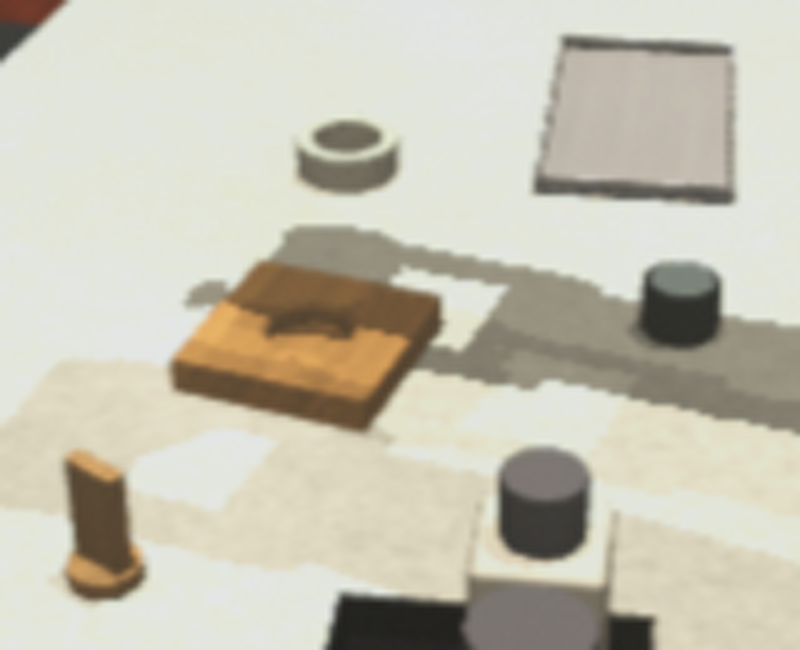

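Run:
```python
from h import *
s=np.load("pics/s0.npz"); d=np.load("pics/d0.npz"); w=np.load("pics/w0.npz")
def S(u,v): return (u/6+370-.4,v/6+90-.4)
def SL(u,v): return (u/3+110-.33,v/3+150-.33)
def D(u,v): return (u/5+285-.4,v/5+225-.4)
def DL(u,v): return (u/5+240-.4,v/5+140-.4)
def p(n,im,uv,z): print(n,px2w(im,uv,z)[:2].round(4))
p("sq s",s,S(267,177),.13);p("sq d",d,D(320,52),.13)
p("rd s",s,S(473,125),.13);p("rd d",d,D(306,205),.13)
p("vi s",s,S(388,368),.052);p("vi d",d,D(190,279),.052)
print("box")
p("+x-y s",s,S(195,600),0);p("+x-y d",d,D(118,172),.024)
p("+x+y s",s,S(632,445),.024);p("+x+y d",d,D(35,518),.024);p("+x+y d",d,D(33,562),.0)
p("-x-y s",s,S(65,337),.024);p("-x-y d",d,D(428,193),.024)
p("-x+y d",d,D(408,597),.0)
print("tray rim corners, z .012")
for uv in [(48,152),(318,90),(343,206),(53,277)]: p("s",s,SL(*uv),.012)
for uv in [(563,38),(732,45),(735,192),(537,180)]: p("d",d,DL(*uv),.012)
print("carrier top z .02")
for uv in [(560,178),(705,168),(720,292),(567,303)]: p("s",s,SL(*uv),.02)
for uv in [(258,263),(440,296),(362,402),(173,364)]: p("d",d,DL(*uv),.02)
for uv in [(268,108),(375,118),(361,219),(264,211)]: p("w",w,uv,.02)
p("well w",w,(317.5,164),.02)
p("marker d foot",d,DL(105,565),.01)
p("marker d top",d,DL(95,464),.064)
p("tape s",s,SL(348,333),.024);p("tape w",w,(353,320),.024)
p("loupe s",s,SL(497,50),.03);p("loupe w",w,(155,241),.03)
```

```text
sq s [0.4371 0.2505]
sq d [0.4388 0.2501]
rd s [0.4218 0.3399]
rd d [0.4234 0.3391]
vi s [0.4727 0.3043]
vi d [0.476  0.3039]
box
+x-y s [0.5362 0.2121]
+x-y d [0.5336 0.2175]
+x+y s [0.5068 0.4024]
+x+y d [0.5038 0.4086]
+x+y d [0.5058 0.4083]
-x-y s [0.405  0.1919]
-x-y d [0.401  0.1954]
-x+y d [0.3718 0.3871]
tray rim corners, z .012
s [ 0.464  -0.4365]
s [ 0.4362 -0.228 ]
s [ 0.5562 -0.2111]
s [ 0.5831 -0.4185]
d [ 0.5745 -0.4124]
d [ 0.4599 -0.4314]
d [ 0.4264 -0.22  ]
d [ 0.5444 -0.2036]
carrier top z .02
s [ 0.5646 -0.0478]
s [0.5744 0.0616]
s [0.6828 0.0486]
s [ 0.6731 -0.0581]
d [ 0.6692 -0.0517]
d [ 0.5617 -0.0442]
d [0.5722 0.0651]
d [0.6766 0.0576]
w [0.5724 0.063 ]
w [0.6816 0.0531]
w [ 0.6717 -0.0584]
w [ 0.5622 -0.0488]
well w [0.6225 0.0051]
marker d foot [0.6506 0.2086]
marker d top [0.6519 0.2052]
tape s [ 0.6731 -0.2086]
tape w [ 0.6666 -0.1932]
loupe s [ 0.4347 -0.0807]
loupe w [ 0.439  -0.0812]
```

Run:
```python
from h import *
s=np.load("pics/s0.npz"); d=np.load("pics/d0.npz"); w=np.load("pics/w0.npz")
def S(u,v): return (u/6+370-.4,v/6+90-.4)
def D(u,v): return (u/5+285-.4,v/5+225-.4)
def p(n,im,uv,z): print(n,px2w(im,uv,z)[:2].round(4))
p("sq s",s,S(267,177),.134);p("sq d",d,D(320,52),.134)
p("rd s",s,S(473,125),.134);p("rd d",d,D(306,205),.134)
p("vi s",s,S(388,368),.056);p("vi d",d,D(190,279),.056)
Rm=cv2.Rodrigues(w["rvec"])[0]; print(-Rm.T@w["tvec"].ravel(), Rm)
print(R.from_rotvec(ctrl.get_obs()["tool_rot"]).as_matrix().round(3))
```

```text
sq s [0.4415 0.2482]
sq d [0.4377 0.2554]
rd s [0.4263 0.3371]
rd d [0.4224 0.3437]
vi s [0.4764 0.302 ]
vi d [0.4748 0.3081]
[0.62487063 0.08430562 0.37322112] [[ 9.99999180e-01 -4.16582478e-04 -1.21093927e-03]
 [ 9.26044472e-07 -9.45373760e-01  3.25988426e-01]
 [-1.28059128e-03 -3.25988160e-01 -9.45372984e-01]]
[[-0.     1.    -0.001]
 [ 1.     0.     0.   ]
 [ 0.    -0.001 -1.   ]]
```

{"api": "apply_moves", "payload": {"rows": [[3,-2,-1,0,0,0],[6,-4,-2,0,0,0],[10,-6,-3,0,0,0],[14,-8,-4,0,0,0],[18,-11,-5,0,0,0],[22,-13,-6,0,0,0],[26,-15,-7,0,0,0],[29,-17,-8,0,0,0],[32,-18.5,-9,0,0,0],[33,-19.5,-10,0,0,0],[33,-19.5,-10,0,0,0],[33,-19.5,-10,0,0,0]], "grip": 0, "squeeze": 50}}

```text
t: 1.5
tool_pos: [0.4302, 0.3294, 0.331]
tool_rot: [2.221, 2.221, -0.001]
contact_force: [0.1, -0.3, -0.1]
opening: 0.0854
```

Run:
```python
from h import *
w=grab("wrist","w1"); crop(w,0,0,640,400,1.25,"w1",1.3)
```

```text
(no output)
```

View pics/w1.png

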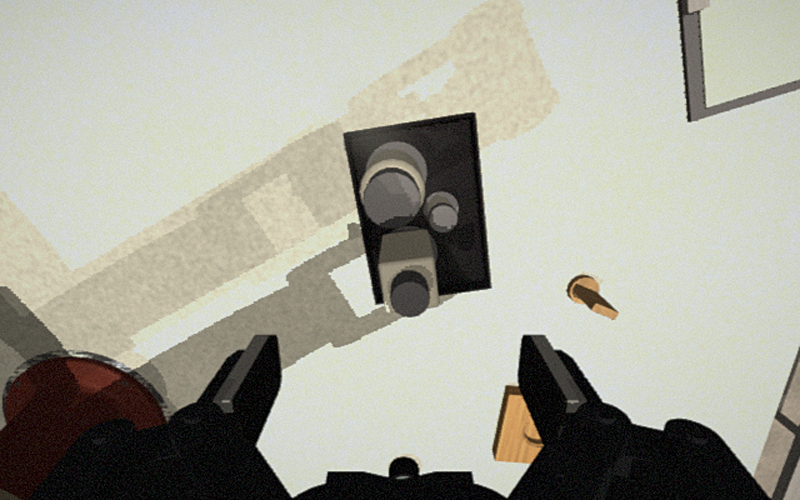

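Run:
```python
from h import *
w=np.load("pics/w1.npz"); crop(w,265,80,140,180,4,"w1a",1.6); crop(w,440,205,80,60,8,"w1b",1.4)
```

```text
(no output)
```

View pics/w1a.png

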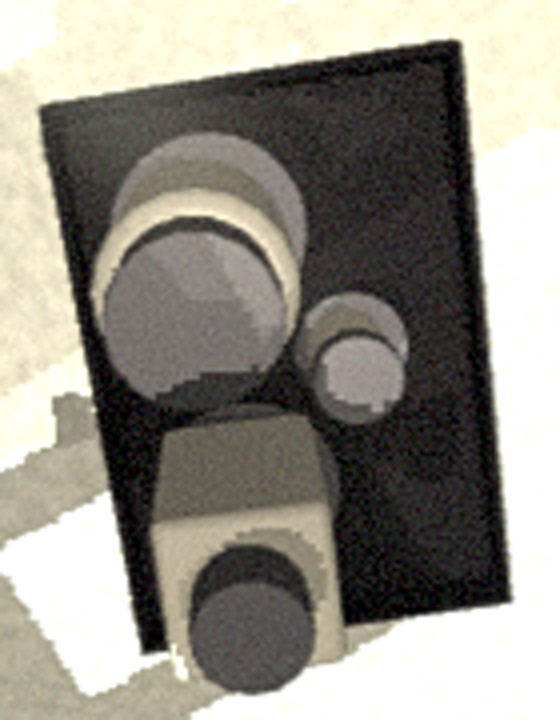

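View pics/w1b.png

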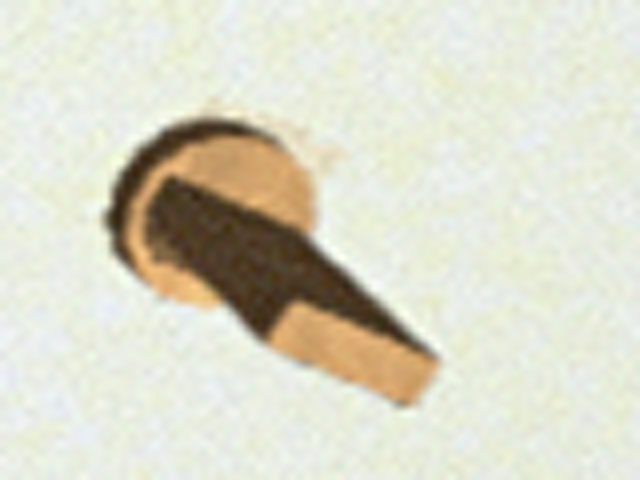

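Run:
```python
from h import *
w=np.load("pics/w1.npz")
def A(u,v): return (u/4+265-.375,v/4+80-.375)
def B(u,v): return (u/8+440-.44,v/8+205-.44)
def p(n,im,uv,z): print(n,px2w(im,uv,z)[:2].round(4))
p("rd",w,A(196,319),.134);p("sq",w,A(252.5,637),.134);p("vi",w,A(361,380),.056)
for uv in [(42,106),(458,42),(511,600),(145,653)]: p("box",w,A(*uv),.024)
p("pad rd",w,A(209,228),.004); p("pad vi",w,A(353,347),.004)
q=[px2w(w,B(*uv),.064)[:2] for uv in [(298,302),(437,357),(410,405),(270,337)]]
print("marker",np.round(q,4),np.mean(q,0)); 
e=(q[1]-q[0]+q[2]-q[3]); print(np.degrees(np.arctan2(e[1],e[0])),np.linalg.norm(e)/2)
p("foot",w,B(222,218),.01)
```

```text
rd [0.4244 0.3422]
sq [0.4395 0.2525]
vi [0.4757 0.306 ]
box [0.3732 0.3888]
box [0.5063 0.4083]
box [0.5367 0.215 ]
box [0.4028 0.1937]
pad rd [0.4268 0.3468]
pad vi [0.4781 0.3047]
marker [[0.6423 0.214 ]
 [0.6675 0.2037]
 [0.6644 0.1946]
 [0.6386 0.2075]] [0.65322284 0.20495149]
-24.485970352921758 0.028013100260007803
foot [0.6533 0.2052]
```

{"api": "apply_moves", "payload": {"rows": [[0.6,-0.3,2,0,0,0],[1.2,-0.6,5,0,0,0],[1.2,-0.6,8.5,0,0,0],[1.2,-0.6,12,0,0,0],[1.2,-0.6,15.5,0,0,0],[1.2,-0.6,18,0,0,0],[1.2,-0.6,20,0,0,0],[1.2,-0.6,21.5,0,0,0],[1.2,-0.6,22.4,0,0,0],[1.2,-0.6,22.4,0,0,0],[1.2,-0.6,22.4,0,0,0]]}}

```text
t: 2.65
tool_pos: [0.4248, 0.3409, 0.1072]
tool_rot: [2.223, 2.219, -0.0]
contact_force: [-0.4, -0.2, -0.8]
opening: 0.0855
```

Run:
```python
from h import *
d=grab("side","d1"); crop(d,250,120,200,220,3,"d1",1.0)
s=grab("scene","s1"); crop(s,370,60,120,140,4,"s1",1.8)
```

```text
(no output)
```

View pics/d1.png

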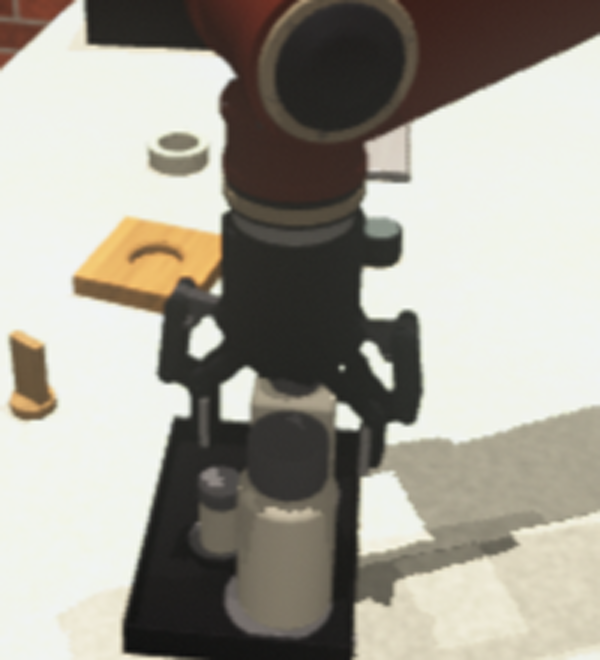

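View pics/s1.png

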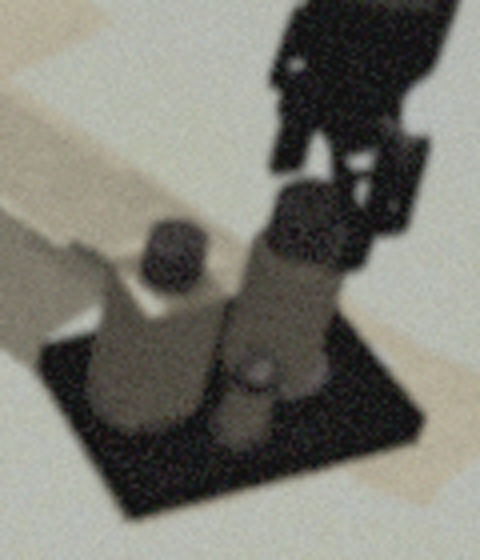

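{"api": "apply_moves", "payload": {"rows": [[0,0,0,0,0,0],[0,0,0,0,0,0],[0,0,0,0,0,0],[0,0,0,0,0,0],[0,0,0,0,0,0],[0,0,0,0,0,0],[0,0,0,0,0,0],[0,0,0,0,0,0]], "grip": 1, "squeeze": 60}}

```text
t: 3.55
tool_pos: [0.4253, 0.3417, 0.1091]
tool_rot: [2.222, 2.22, 0.004]
contact_force: [-1.8, -0.4, 5.9]
opening: 0.0461
```

{"api": "apply_moves", "payload": {"rows": [[0,0,-0.5,0,0,0],[0,0,-1.5,0,0,0],[0,0,-3.5,0,0,0],[0,0,-6,0,0,0],[0,0,-9,0,0,0],[0,0,-12,0,0,0],[0,0,-14.5,0,0,0],[0,0,-16,0,0,0],[0,0,-16.5,0,0,0]]}}

```text
t: 4.45
tool_pos: [0.4255, 0.3418, 0.2759]
tool_rot: [2.222, 2.219, 0.008]
contact_force: [-0.0, 0.2, -3.7]
opening: 0.0464
```

Run:
```python
from h import *
d=grab("side","d2"); crop(d,220,60,240,280,2.1,"d2",1.0)
```

```text
(no output)
```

View pics/d2.png

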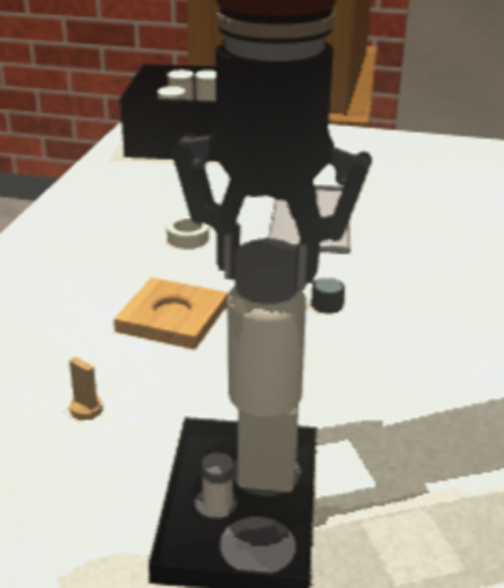

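{"api": "apply_moves", "payload": {"rows": [[-1.5,0.2,0,0,0,0],[-4,0.5,0,0,0,0],[-8,1,0,0,0,0],[-12,1.5,0,0,0,0],[-16,2,0,0,0,0],[-20,2.5,0,0,0,0],[-24,3,0,0,0,0],[-28,3.5,0,0,0,0],[-32,4,0,0,0,0],[-36,4.5,0,0,0,0],[-40,5,0,0,0,0],[-44,5.5,0,0,0,0],[-48,6,0,0,0,0],[-52,6.5,0,0,0,0],[-56,7,0,0,0,0],[-60,7.5,0,0,0,0],[-64,8,0,0,0,0],[-67.5,8.4,0,0,0,0],[-70,8.7,0,0,0,0],[-71,8.8,0,0,0,0]]}}

```text
t: 6.5
tool_pos: [0.5108, -0.3706, 0.2712]
tool_rot: [-2.224, -2.215, -0.005]
contact_force: [-0.3, 0.4, -3.7]
opening: 0.0464
```

Run:
```python
from h import *
w=grab("wrist","w2"); crop(w,0,0,640,400,1.25,"w2",1.3)
s=grab("scene","s2"); crop(s,90,100,200,150,4,"s2",1.3)
print(ctrl.get_obs()["tool_pos"])
```

```text
[ 0.51126754 -0.36919535  0.27190524]
```

View pics/w2.png

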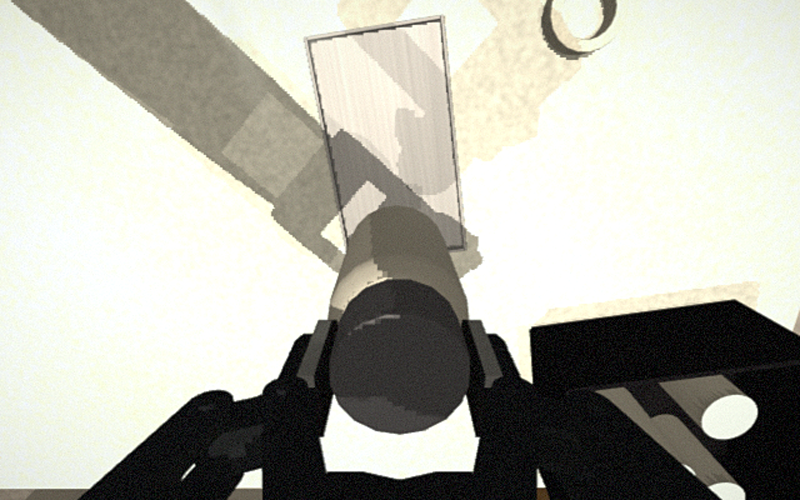

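View pics/s2.png

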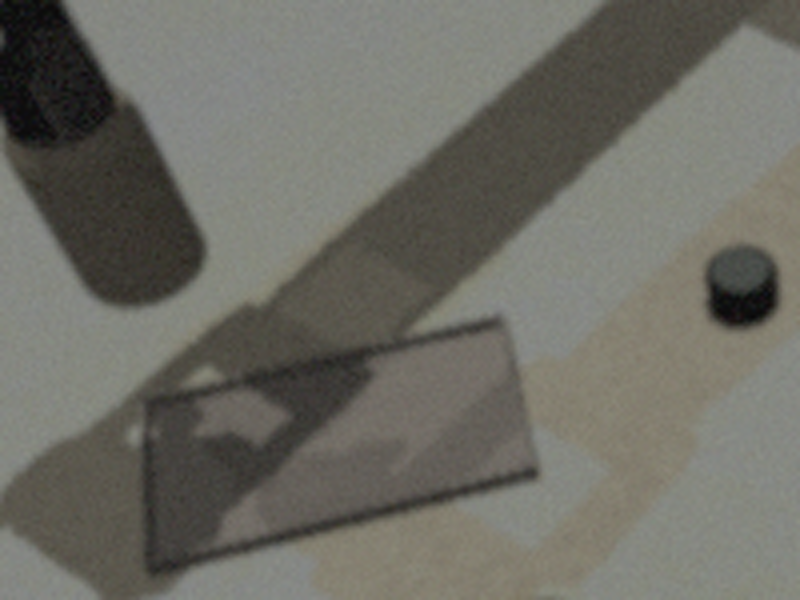

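Run:
```python
from h import *
w=np.load("pics/w2.npz")
P=[px2w(w,(u/1.25-.1,v/1.25-.1),.012)[:2] for u,v in [(306,38),(443,16),(466,249)]]
print(np.round(P,4)); a,b,c=P
print("centre",(a+c)/2, np.linalg.norm(a-b),np.linalg.norm(b-c), np.degrees(np.arctan2(*(b-a)[::-1])),np.degrees(np.arctan2(-(b-c)[0],(b-c)[1])))
```

```text
[[ 0.4309 -0.2282]
 [ 0.5486 -0.2119]
 [ 0.5779 -0.4207]]
centre [ 0.50438377 -0.3244797 ] 0.11884898621424729 0.21082399151514697 7.887293815426614 7.9981897781394995
```

{"api": "apply_moves", "payload": {"rows": [[-0.2,0,1,0,0,0],[-0.4,0,3.5,0,0,0],[-0.4,0,7,0,0,0],[-0.4,0,10,0,0,0],[-0.4,0,12.5,0,0,0],[-0.4,0,14.5,0,0,0],[-0.4,0,15.5,0,0,0],[-0.4,0,16,0,0,0],[-0.4,0,16.3,0,0,0],[-0.4,0,16.3,0,0,0],[-0.4,0,16.3,0,0,0]]}}

```text
t: 7.7
tool_pos: [0.512, -0.3729, 0.1103]
tool_rot: [-2.224, -2.218, -0.006]
contact_force: [-0.2, 0.6, -4.0]
opening: 0.0461
```

{"api": "apply_moves", "payload": {"rows": [[0,0,0.1,0,0,0],[0,0,0.2,0,0,0],[0,0,0.2,0,0,0],[0,0,0.2,0,0,0]]}}

```text
t: 8.1
tool_pos: [0.512, -0.3729, 0.1083]
tool_rot: [-2.224, -2.218, -0.006]
contact_force: [1.0, -0.4, -4.0]
opening: 0.0462
```

{"api": "apply_moves", "payload": {"rows": [[0,0,0.1,0,0,0],[0,0,0.15,0,0,0],[0,0,0.15,0,0,0]]}}

```text
t: 8.4
tool_pos: [0.5121, -0.3734, 0.1082]
tool_rot: [2.225, 2.218, 0.005]
contact_force: [-2.2, 2.6, 4.3]
opening: 0.0462
```

{"api": "apply_moves", "payload": {"rows": [[0,0,0,0,0,0],[0,0,0,0,0,0],[0,0,0,0,0,0],[0,0,0,0,0,0],[0,0,-1,0,0,0],[0,0,-4,0,0,0],[0,0,-8,0,0,0],[0,0,-12,0,0,0],[0,0,-16,0,0,0],[0,0,-20,0,0,0],[0,0,-22,0,0,0]], "grip": 0}}

```text
t: 9.5
tool_pos: [0.5125, -0.3746, 0.3345]
tool_rot: [2.219, 2.213, 0.006]
contact_force: [-0.4, -0.7, 0.1]
opening: 0.0855
```

Run:
```python
from h import *
w=grab("wrist","w3"); crop(w,0,0,640,400,1.25,"w3",1.0)
s=grab("scene","s3"); crop(s,90,100,200,150,4,"s3",1.3)
```

```text
(no output)
```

View pics/w3.png

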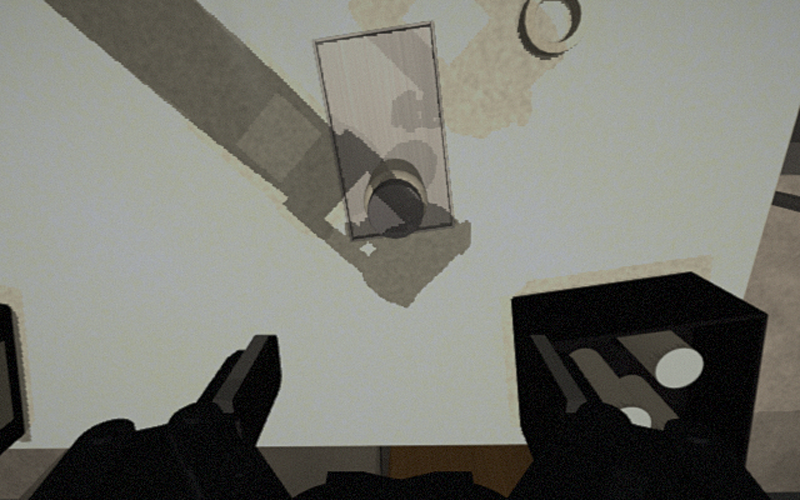

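View pics/s3.png

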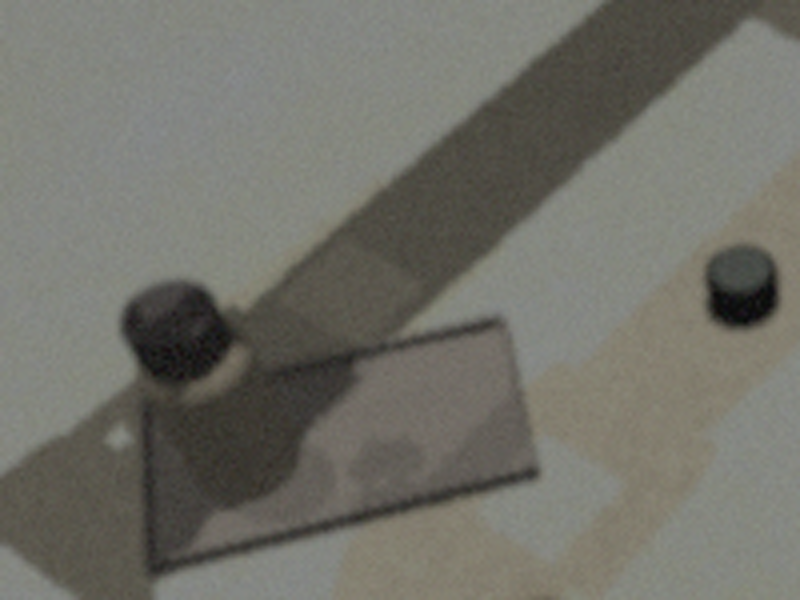

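{"api": "apply_moves", "payload": {"rows": [[2,-0.2,0,0,0,0],[6,-0.7,0,0,0,0],[10.5,-1.2,1,0,0,0],[15,-1.7,2,0,0,0],[19.5,-2.3,3,0,0,0],[24,-2.8,4,0,0,0],[28.5,-3.3,5,0,0,0],[33,-3.8,6,0,0,0],[37.5,-4.4,7,0,0,0],[42,-4.9,8,0,0,0],[46.5,-5.4,9,0,0,0],[51,-6,10,0,0,0],[55.5,-6.5,10,0,0,0],[59.5,-7,10,0,0,0],[62,-7.2,10,0,0,0],[62.7,-7.3,10,0,0,0],[62.7,-7.3,10,0,0,0],[62.7,-7.3,10,0,0,0]]}}

```text
t: 11.4
tool_pos: [0.4424, 0.2509, 0.2301]
tool_rot: [2.219, 2.211, 0.003]
contact_force: [0.3, -0.6, 0.4]
opening: 0.0853
```

Run:
```python
from h import *
w=np.load("pics/w3.npz"); print(px2w(w,(397/1.25,208/1.25),.133))
o=ctrl.get_obs(); print(o["tool_pos"], R.from_rotvec(o["tool_rot"]).as_matrix().round(3))
w=grab("wrist","w4"); crop(w,120,60,400,300,2,"w4",1.3)
```

```text
[ 0.51232971 -0.37068923  0.133     ]
[0.44243827 0.25086227 0.23008467] [[ 0.004  1.     0.008]
 [ 1.    -0.004 -0.005]
 [-0.005  0.008 -1.   ]]
```

View pics/w4.png

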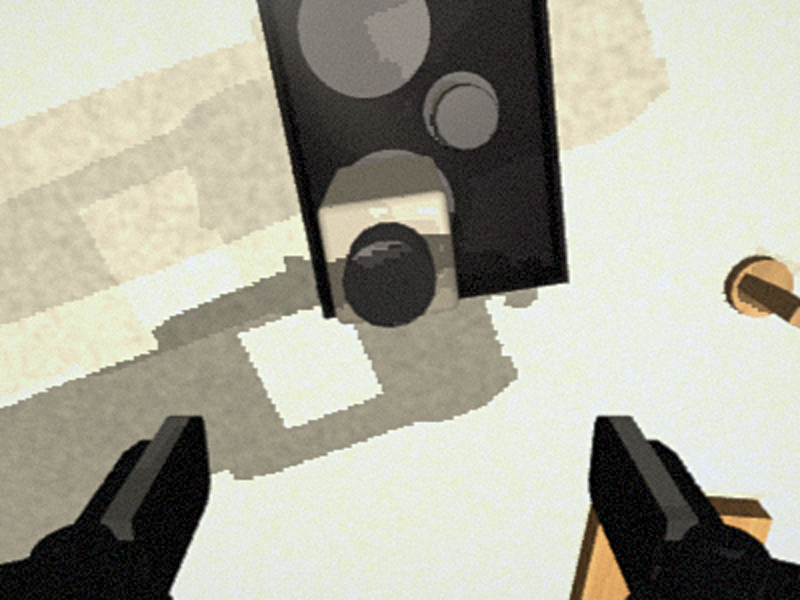

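Run:
```python
from h import *
w=np.load("pics/w4.npz")
def A(u,v): return (u/2+120-.25,v/2+60-.25)
print("cap",px2w(w,A(389,281),.134),"vial",px2w(w,A(466,117),.056))
```

```text
cap [0.43944747 0.25340274 0.134     ] vial [0.47484335 0.30591604 0.056     ]
```

{"api": "apply_moves", "payload": {"rows": [[0.2,-0.3,2,0.05,0.03,0],[0.25,-0.4,5,0.1,0.06,0],[0.25,-0.4,8,0.1,0.06,0],[0.25,-0.4,10,0.1,0.06,0],[0.25,-0.4,11.3,0.1,0.06,0],[0.25,-0.4,12,0.1,0.06,0],[0.25,-0.4,12,0.1,0.06,0],[0.25,-0.4,12,0.1,0.06,0]]}}

```text
t: 12.25
tool_pos: [0.4406, 0.2527, 0.1115]
tool_rot: [2.226, 2.216, 0.003]
contact_force: [-0.2, 0.4, 0.1]
opening: 0.0854
```

{"api": "apply_moves", "payload": {"rows": [[0,0,0,0,0,0],[0,0,0,0,0,0],[0,0,0,0,0,0],[0,0,0,0,0,0],[0,0,0,0,0,0],[0,0,0,0,0,0],[0,0,0,0,0,0],[0,0,0,0,0,0]], "grip": 1}}

```text
t: 13.05
tool_pos: [0.4408, 0.2529, 0.1123]
tool_rot: [2.226, 2.216, 0.004]
contact_force: [-1.9, 0.0, 5.0]
opening: 0.034
```

{"api": "apply_moves", "payload": {"rows": [[0,0,-0.5,0,0,0],[0,0,-1.5,0,0,0],[0,0,-3.5,0,0,0],[0,0,-6,0,0,0],[0,0,-8,0,0,0],[0,0,-9,0,0,0],[0,0,-9,0,0,0]]}}

```text
t: 13.75
tool_pos: [0.4414, 0.2531, 0.204]
tool_rot: [2.225, 2.215, 0.009]
contact_force: [0.4, 0.5, -3.5]
opening: 0.0342
```

Run:
```python
from h import *
d=grab("side","d5"); crop(d,220,60,240,280,2.1,"d5",1.0)
w=grab("wrist","w5"); crop(w,120,0,400,400,1.5,"w5",1.0)
o=ctrl.get_obs(); print(o["tool_pos"], R.from_rotvec(o["tool_rot"]).as_matrix().round(3))
```

```text
[0.44009939 0.25259154 0.20135802] [[ 0.005  1.     0.001]
 [ 1.    -0.005  0.001]
 [ 0.001  0.001 -1.   ]]
```

View pics/d5.png

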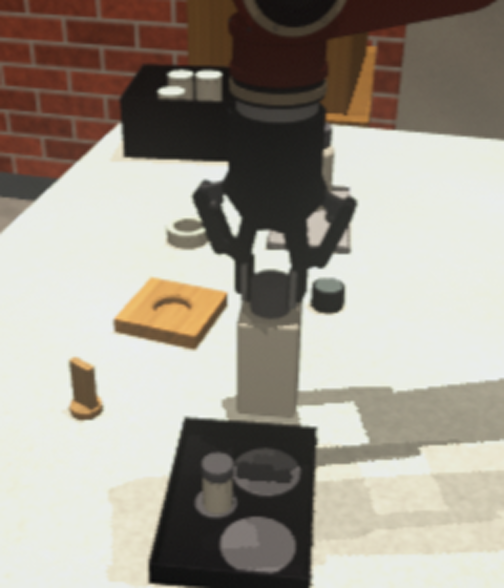

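View pics/w5.png

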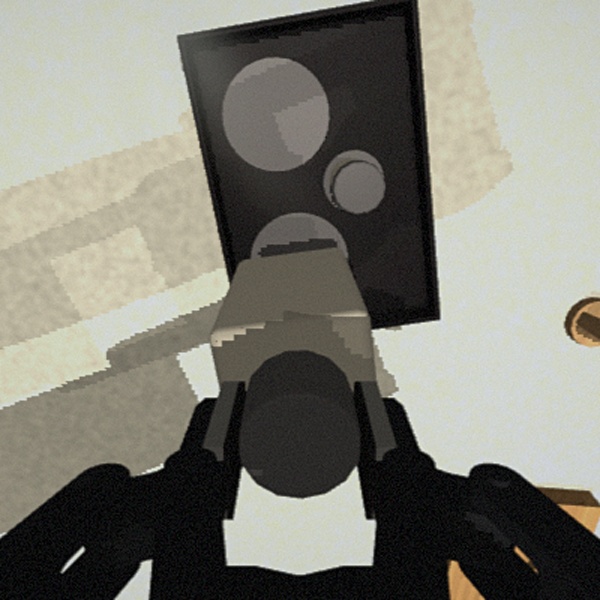

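{"api": "apply_moves", "payload": {"rows": [[-1,0.1,0,0,0,0],[-4,0.4,0,0,0,0],[-8,0.9,0,0,0,0],[-12,1.3,0,0,0,0],[-16,1.8,0,0,0,0],[-20,2.2,0,0,0,0],[-24,2.6,0,0,0,0],[-28,3.1,0,0,0,0],[-32,3.5,0,0,0,0],[-36,3.9,0,0,0,0],[-40,4.4,0,0,0,0],[-44,4.8,0,0,0,0],[-47.5,5.2,0,0,0,0],[-50.5,5.5,0,0,0,0],[-52.2,5.6,0,0,0,0],[-52.8,5.7,0,0,0,0],[-52.8,5.7,0,0,0,0],[-52.8,5.7,0,0,0,0]]}}

```text
t: 15.65
tool_pos: [0.4945, -0.2745, 0.2005]
tool_rot: [-2.225, -2.217, -0.003]
contact_force: [-0.4, 1.0, -3.8]
opening: 0.0342
```

{"api": "apply_moves", "payload": {"rows": [[0,0,1,0,0,0],[0,0,3,0,0,0],[0,0,5,0,0,0],[0,0,7,0,0,0],[0,0,8,0,0,0],[0,0,8.7,0,0,0],[0,0,8.7,0,0,0],[0,0,8.7,0,0,0]]}}

```text
t: 16.45
tool_pos: [0.495, -0.2745, 0.1144]
tool_rot: [2.225, 2.218, 0.003]
contact_force: [0.2, -0.8, -3.5]
opening: 0.0337
```

Run:
```python
from h import *
o=ctrl.get_obs(); print(o["tool_pos"], o["contact_force"],R.from_rotvec(o["tool_rot"]).as_matrix().round(3))
s=grab("scene","s5"); crop(s,90,80,200,150,4,"s5",1.3)
```

```text
[ 0.49504739 -0.27447537  0.11437423] [ 0.24856032 -0.78393749 -3.46692121] [[ 0.003  1.     0.001]
 [ 1.    -0.003  0.001]
 [ 0.001  0.001 -1.   ]]
```

View pics/s5.png

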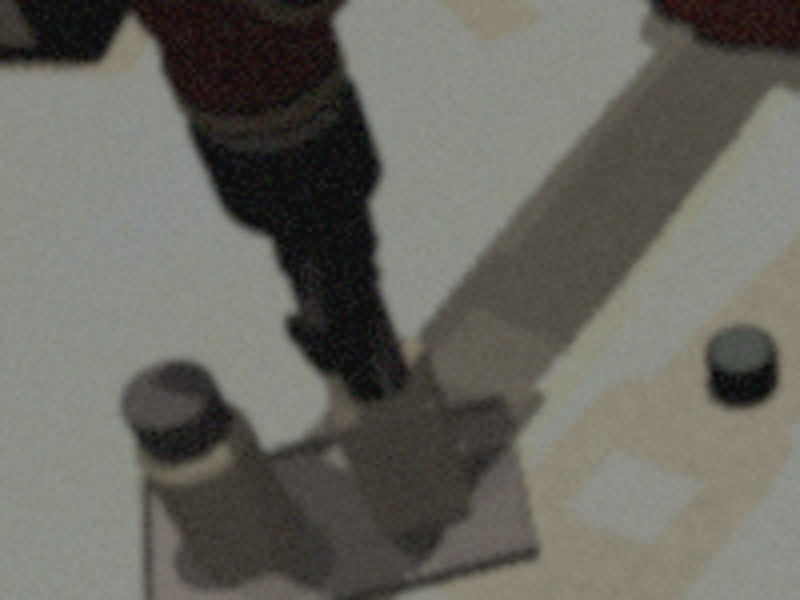

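{"api": "apply_moves", "payload": {"rows": [[0,0,0.15,0,0,0],[0,0,0.3,0,0,0],[0,0,0.3,0,0,0],[0,0,0.3,0,0,0]]}}

```text
t: 16.9
tool_pos: [0.4951, -0.2747, 0.1117]
tool_rot: [2.225, 2.217, 0.003]
contact_force: [0.5, 0.8, -3.6]
opening: 0.0341
```

{"api": "apply_moves", "payload": {"rows": [[0,0,0.1,0,0,0],[0,0,0.15,0,0,0],[0,0,0.15,0,0,0]]}}

```text
t: 17.2
tool_pos: [0.4954, -0.2751, 0.1114]
tool_rot: [2.224, 2.216, 0.003]
contact_force: [-3.1, 1.7, 4.2]
opening: 0.034
```

{"api": "apply_moves", "payload": {"rows": [[0,0,0,0,0,0],[0,0,0,0,0,0],[0,0,0,0,0,0],[0,0,0,0,0,0],[0,0,-0.5,0,0,0],[0,0,-3,0,0,0],[0,0,-7,0,0,0],[0,0,-11,0,0,0],[0,0,-15,0,0,0],[0,0,-18,0,0,0],[0,0,-20,0,0,0],[0,0,-20,0,0,0]], "grip": 0}}

```text
t: 18.4
tool_pos: [0.4963, -0.276, 0.3163]
tool_rot: [2.219, 2.211, 0.004]
contact_force: [0.7, 0.4, -0.3]
opening: 0.0854
```

Run:
```python
from h import *
w=grab("wrist","w6"); crop(w,0,0,640,400,1.25,"w6",1.0)
s=grab("scene","s6"); crop(s,90,80,200,150,4,"s6",1.3)
o=ctrl.get_obs(); print(o["tool_pos"],R.from_rotvec(o["tool_rot"]).as_matrix().round(3))
```

```text
[ 0.49493678 -0.27501042  0.31113706] [[ 0.004  1.     0.002]
 [ 1.    -0.004  0.   ]
 [ 0.     0.002 -1.   ]]
```

View pics/w6.png

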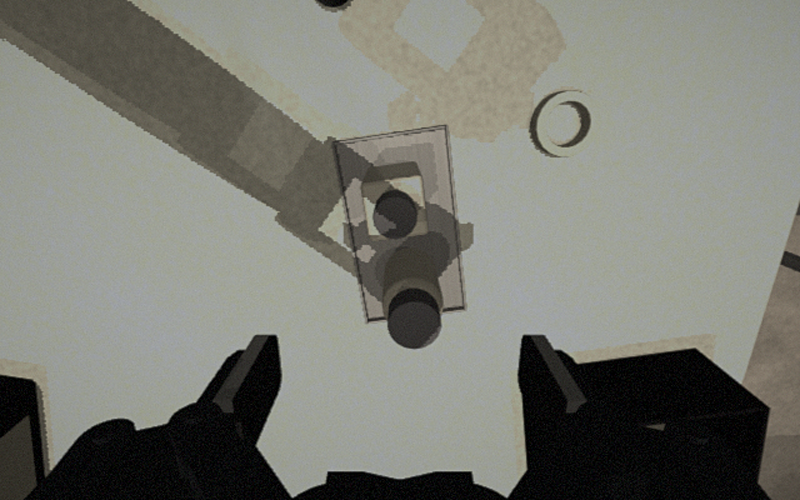

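View pics/s6.png

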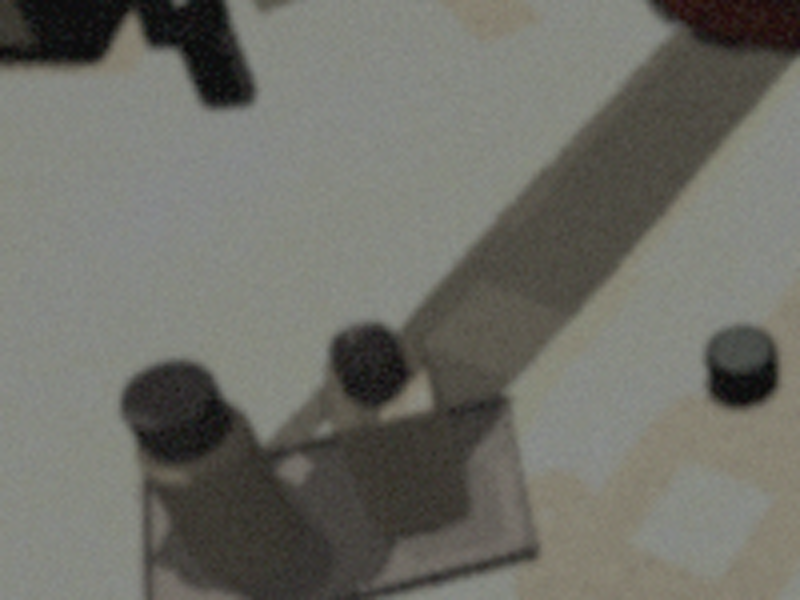

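{"api": "apply_moves", "payload": {"rows": [[2,-0.1,0,0,0,0],[6,-0.2,0,0,0,0],[10,-0.3,1,0,0,0],[14.5,-0.5,2,0,0,0],[19,-0.6,3,0,0,0],[23.5,-0.8,4.5,0,0,0],[28,-0.9,6,0,0,0],[32.5,-1.1,8,0,0,0],[37,-1.3,10,0,0,0],[41.5,-1.4,12,0,0,0],[46,-1.6,14,0,0,0],[50,-1.7,16,0,0,0],[54,-1.8,18,0,0,0],[57,-1.9,19,0,0,0],[58,-1.9,19,0,0,0],[58,-1.9,19,0,0,0],[58,-1.9,19,0,0,0]], "grip": 0.4}}

```text
t: 20.2
tool_pos: [0.4781, 0.3045, 0.1211]
tool_rot: [2.224, 2.216, 0.002]
contact_force: [-0.2, -1.0, 0.1]
opening: 0.0513
```

Run:
```python
from h import *
w=grab("wrist","w7"); crop(w,120,0,400,400,1.5,"w7",1.4)
o=ctrl.get_obs(); print(o["tool_pos"],o["opening"],R.from_rotvec(o["tool_rot"]).as_matrix().round(3))
```

```text
[0.478553   0.30417168 0.12149739] 0.05106705523144403 [[ 0.004  1.     0.003]
 [ 1.    -0.004 -0.   ]
 [-0.     0.003 -1.   ]]
```

View pics/w7.png

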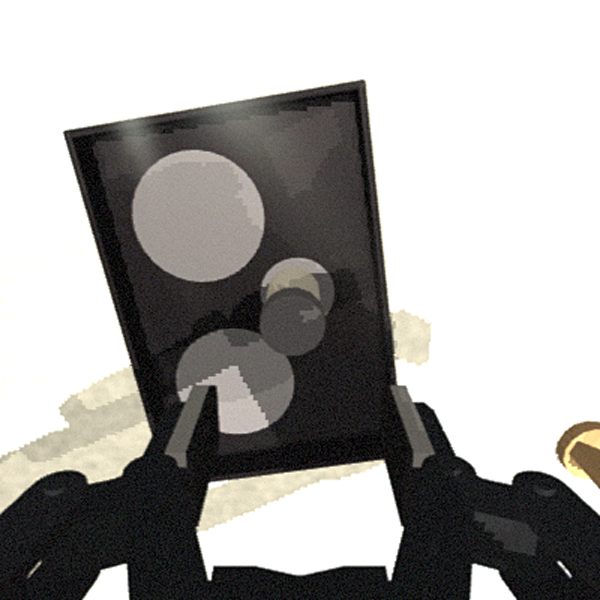

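Run:
```python
from h import *
w=np.load("pics/w7.npz")
def A(u,v): return (u/1.5+120-.17,v/1.5-.17)
P=lambda uv,z:px2w(w,A(*uv),z)[:2].round(4)
print("cap",P((293,322),.056),"pads rd",P((198,215.5),.004),"sq",P((235.5,381),.004),"rear",P((298,294),.004))
for uv in [(66,132),(363,82),(399,468)]: print(P(uv,.024))
```

```text
cap [0.4755 0.308 ] pads rd [0.4265 0.3468] sq [0.4414 0.2514] rear [0.4777 0.304 ]
[0.3736 0.3878]
[0.5067 0.408 ]
[0.5347 0.2062]
```

{"api": "apply_moves", "payload": {"rows": [[0.2,-0.3,1.5,0,0,0],[0.2,-0.3,4,0,0,0],[0.2,-0.3,6.5,0,0,0],[0.2,-0.3,8,0,0,0],[0.2,-0.3,8.8,0,0,0],[0.2,-0.3,8.8,0,0,0],[0.2,-0.3,8.8,0,0,0]]}}

```text
t: 20.95
tool_pos: [0.4765, 0.3063, 0.0343]
tool_rot: [2.225, 2.214, 0.005]
contact_force: [-0.0, -0.0, -0.2]
opening: 0.0511
```

Run:
```python
from h import *
d=grab("side","d8"); crop(d,270,200,130,140,4,"d8",1.0)
s=grab("scene","s8"); crop(s,370,70,120,130,4,"s8",2)
o=ctrl.get_obs(); print(o["tool_pos"])
```

```text
[0.47688334 0.30663296 0.03495866]
```

View pics/d8.png

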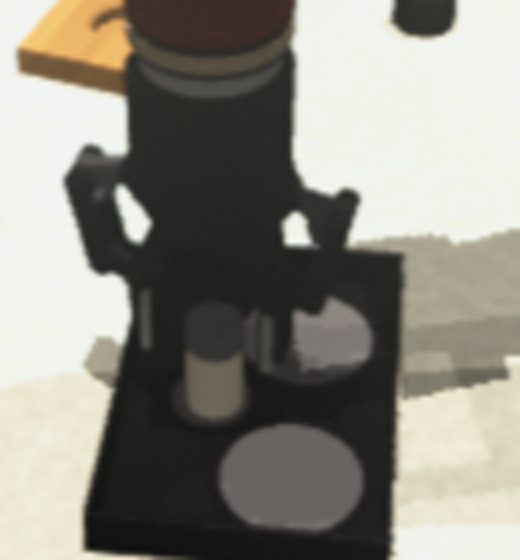

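View pics/s8.png

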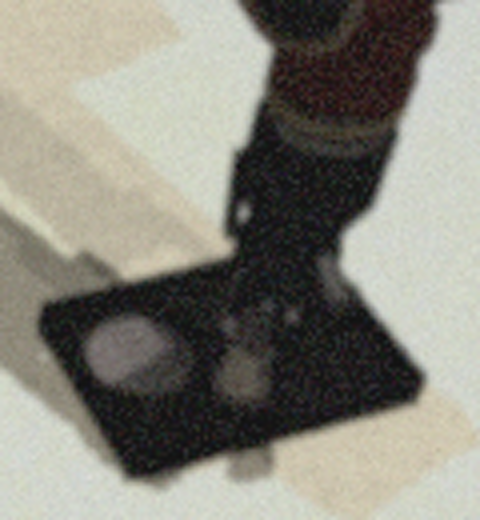

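{"api": "apply_moves", "payload": {"rows": [[0,0,0,0,0,0],[0,0,0,0,0,0],[0,0,0,0,0,0],[0,0,0,0,0,0],[0,0,0,0,0,0],[0,0,0,0,0,0]], "grip": 1, "squeeze": 35}}

```text
t: 21.65
tool_pos: [0.4778, 0.3072, 0.0363]
tool_rot: [2.224, 2.214, 0.01]
contact_force: [-1.2, -0.2, 6.1]
opening: 0.0281
```

{"api": "apply_moves", "payload": {"rows": [[0,0,-0.5,0,0,0],[0,0,-1.5,0,0,0],[0,0,-3.5,0,0,0],[0,0,-6,0,0,0],[0,0,-7.5,0,0,0],[0,0,-8,0,0,0],[0,0,-8,0,0,0]]}}

```text
t: 22.35
tool_pos: [0.4776, 0.3072, 0.1171]
tool_rot: [2.223, 2.214, 0.012]
contact_force: [0.5, -0.5, -0.3]
opening: 0.0285
```

Run:
```python
from h import *
d=grab("side","d9"); crop(d,270,160,130,180,3.3,"d9",1.0)
w=grab("wrist","w9"); crop(w,120,0,400,400,1.5,"w9",1.4)
o=ctrl.get_obs(); print(o["tool_pos"],o["opening"],R.from_rotvec(o["tool_rot"]).as_matrix().round(3))
```

```text
[0.47651028 0.30666837 0.11517239] 0.028643244062082327 [[ 0.004  1.     0.006]
 [ 1.    -0.004  0.001]
 [ 0.001  0.006 -1.   ]]
```

View pics/d9.png

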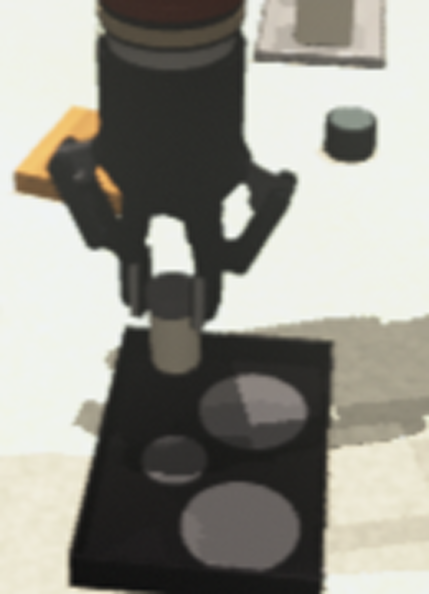

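View pics/w9.png

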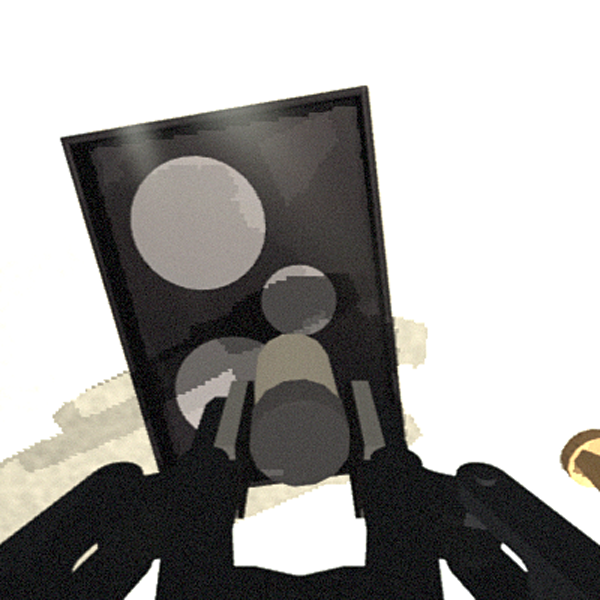

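{"api": "apply_moves", "payload": {"rows": [[-1,0.5,0,0,0,0],[-3.5,1.7,0,0,0,0],[-7,3.3,0,0,0,0],[-10.5,5,0,0,0,0],[-14,6.7,0,0,0,0],[-17.5,8.4,0,0,0,0],[-21,10.1,0,0,0,0],[-24.5,11.8,0,0,0,0],[-27.5,13.2,0,0,0,0],[-29.5,14.2,0,0,0,0],[-30.4,14.6,0,0,0,0],[-30.4,14.6,0,0,0,0],[-30.4,14.6,0,0,0,0]]}}

```text
t: 23.75
tool_pos: [0.6204, 0.0025, 0.1149]
tool_rot: [2.225, 2.216, 0.006]
contact_force: [0.5, 1.0, -0.8]
opening: 0.0284
```

Run:
```python
from h import *
w=grab("wrist","w10"); crop(w,120,0,400,400,1.5,"w10",1.0)
d=grab("side","d10"); crop(d,220,110,150,130,4,"d10",1.0)
o=ctrl.get_obs(); print(o["tool_pos"],o["opening"],R.from_rotvec(o["tool_rot"]).as_matrix().round(3))
w=np.load("pics/w9.npz")
print(px2w(w,(299/1.5+120-.17,299.5/1.5-.17),.004))
```

```text
[0.62051614 0.0030961  0.11524907] 0.028799986013244377 [[ 0.003  1.     0.005]
 [ 1.    -0.003  0.001]
 [ 0.001  0.005 -1.   ]]
[0.47753722 0.30529884 0.004     ]
```

View pics/w10.png

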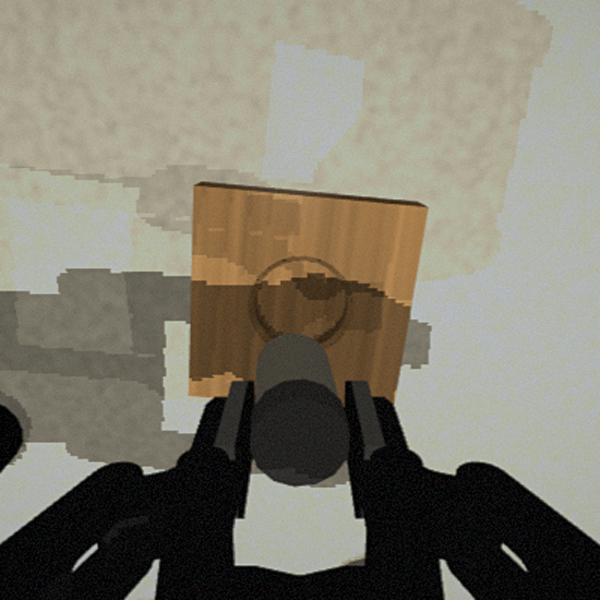

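View pics/d10.png

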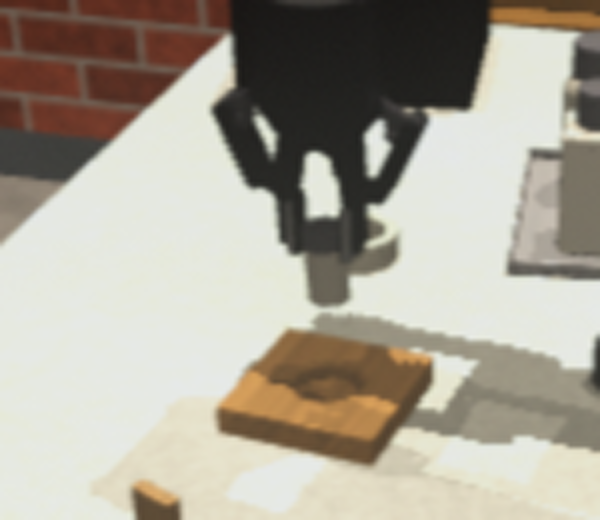

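Run:
```python
from h import *
w=np.load("pics/w10.npz")
A=lambda u,v:(u/1.5+120-.17,v/1.5-.17)
print("well",px2w(w,A(300,303),.020), "cap",px2w(w,A(300,430),.132))
C=[px2w(w,A(*uv),.02)[:2] for uv in [(196,185),(427,206)]]
print(C)
print(w2px(w,circ(.622,.003,.02,.0265)).min(0)*1.5-[180,0],w2px(w,circ(.622,.003,.02,.0265)).max(0)*1.5-[180,0])
```

```text
well [0.62118781 0.00484947 0.02      ] cap [0.62058811 0.00460862 0.132     ]
[array([0.5734258 , 0.06272818]), array([0.68088719, 0.05255534])]
[248.39869541 254.4908663 ] [354.34653938 354.55536445]
```

{"api": "apply_moves", "payload": {"rows": [[0,0,1,0,0,0],[0,0,3,0,0,0],[0,0,5,0,0,0],[0,0,6.3,0,0,0],[0,0,7,0,0,0],[0,0,7.3,0,0,0],[0,0,7.3,0,0,0],[0,0,7.3,0,0,0]]}}

```text
t: 24.65
tool_pos: [0.6216, 0.0032, 0.0432]
tool_rot: [2.222, 2.215, 0.008]
contact_force: [0.1, 0.2, -1.0]
opening: 0.0284
```

{"api": "apply_moves", "payload": {"rows": [[0,0,0.1,0,0,0],[0,0,0.2,0,0,0],[0,0,0.25,0,0,0],[0,0,0.25,0,0,0]]}}

```text
t: 25.05
tool_pos: [0.6216, 0.0031, 0.0408]
tool_rot: [2.222, 2.215, 0.008]
contact_force: [-0.1, 1.2, -1.0]
opening: 0.0288
```

{"api": "apply_moves", "payload": {"rows": [[0,0,0.1,0,0,0],[0,0,0.15,0,0,0],[0,0,0.15,0,0,0]]}}

```text
t: 25.35
tool_pos: [0.6218, 0.0031, 0.0404]
tool_rot: [2.222, 2.215, 0.008]
contact_force: [-2.7, 0.5, 5.3]
opening: 0.0289
```

{"api": "apply_moves", "payload": {"rows": [[0,0,0,0,0,0],[0,0,0,0,0,0],[0,0,0,0,0,0],[0,0,0,0,0,0],[0,0,-1,0,0,0],[0,0,-4,0,0,0],[0,0,-8,0,0,0],[0,0,-12,0,0,0],[0,0,-14,0,0,0],[0,0,-14,0,0,0]], "grip": 0.3}}

```text
t: 26.35
tool_pos: [0.6237, 0.0026, 0.1864]
tool_rot: [2.217, 2.21, 0.018]
contact_force: [-0.0, -0.1, 0.7]
opening: 0.0597
```

Run:
```python
from h import *
w=grab("wrist","w11"); crop(w,120,0,400,400,1.5,"w11",1.0)
d=grab("side","d11"); crop(d,220,110,150,130,4,"d11",1.0)
o=ctrl.get_obs(); print(o["tool_pos"],o["opening"],R.from_rotvec(o["tool_rot"]).as_matrix().round(3),o["q"])
```

```text
[0.62100711 0.00291014 0.18077413] 0.05980989877180073 [[ 0.003  1.     0.007]
 [ 1.    -0.003  0.001]
 [ 0.001  0.007 -1.   ]] [-0.11591326  0.07397705  1.67617243  0.00186587  1.38448916 -0.1132311 ]
```

View pics/w11.png

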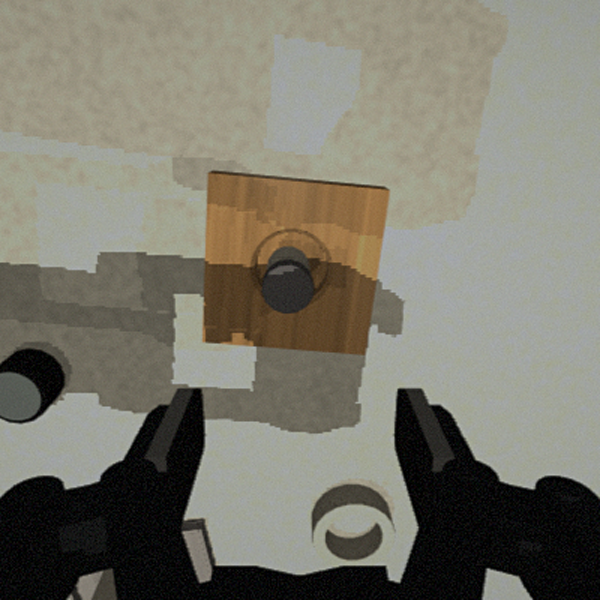

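View pics/d11.png

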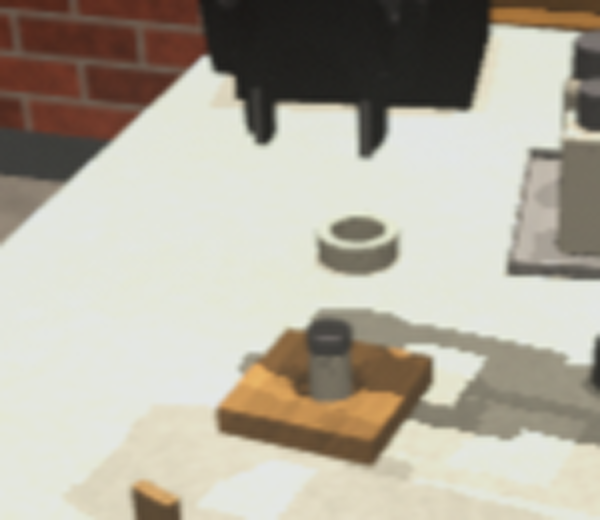

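{"api": "apply_moves", "payload": {"rows": [[1,0.1,0,0,0,-1],[3,0.4,0,0,0,-2.5],[5.5,0.8,0,0,0,-4],[8,1.2,0,0,0,-5.5],[10.5,1.6,0,0,0,-7],[13,2,0,0,0,-8.5],[15.5,2.4,0,0,0,-10],[17.5,2.8,0,0,0,-11.5],[19.5,3.1,0,0,0,-12.5],[20.2,3.2,0,0,0,-13.1],[20.2,3.2,0,0,0,-13.1],[20.2,3.2,0,0,0,-13.1]]}}

```text
t: 27.65
tool_pos: [0.6527, 0.2045, 0.1791]
tool_rot: [0.672, 3.065, 0.001]
contact_force: [-0.1, -0.5, 0.5]
opening: 0.0595
```

Run:
```python
from h import *
w=grab("wrist","w12"); crop(w,120,0,400,400,1.5,"w12",1.0)
o=ctrl.get_obs(); print(o["tool_pos"],o["opening"],R.from_rotvec(o["tool_rot"]).as_matrix().round(3),o["q"])
```

```text
[0.65291942 0.20420634 0.17963952] 0.05990786009322341 [[-0.908  0.419  0.005]
 [ 0.419  0.908  0.   ]
 [-0.004  0.002 -1.   ]] [ 1.94690191e-01  2.19947336e-01  1.51655464e+00 -6.06557701e-04
  1.40044247e+00 -9.44039479e-01]
```

View pics/w12.png

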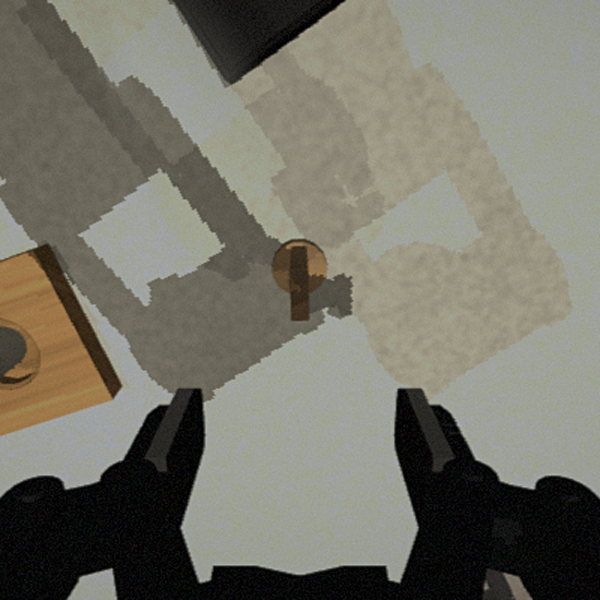

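Run:
```python
from h import *
w=np.load("pics/w12.npz"); crop(w,290,150,60,80,8,"w12b",2)
A=lambda u,v:(u/1.5+120-.17,v/1.5-.17)
print("foot",px2w(w,A(299.5,266),.010))
```

```text
foot [0.65205975 0.20536436 0.01      ]
```

View pics/w12b.png

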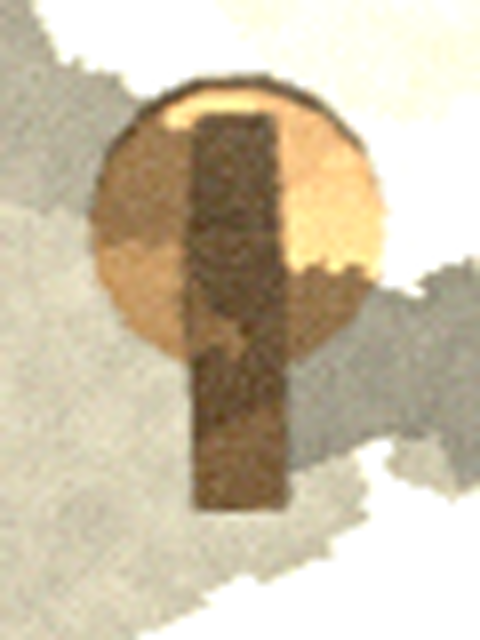

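{"api": "apply_moves", "payload": {"rows": [[0.1,0.1,2,0,0,0],[0.1,0.1,5,0,0,0],[0.1,0.1,8.5,0,0,0],[0.1,0.1,11.5,0,0,0],[0.1,0.1,13.5,0,0,0],[0.1,0.1,14.8,0,0,0],[0.1,0.1,15.3,0,0,0],[0.1,0.1,15.3,0,0,0],[0.1,0.1,15.3,0,0,0]]}}

```text
t: 28.6
tool_pos: [0.6542, 0.2056, 0.0281]
tool_rot: [0.672, 3.062, 0.003]
contact_force: [-0.4, -0.3, 0.2]
opening: 0.06
```

{"api": "apply_moves", "payload": {"rows": [[0,0,0,0,0,0],[0,0,0,0,0,0],[0,0,0,0,0,0],[0,0,0,0,0,0],[0,0,0,0,0,0],[0,0,0,0,0,0],[0,0,0,0,0,0],[0,0,0,0,0,0]], "grip": 1}}

```text
t: 29.4
tool_pos: [0.6547, 0.2058, 0.0289]
tool_rot: [0.672, 3.061, 0.004]
contact_force: [0.4, -0.3, 4.7]
opening: 0.0093
```

{"api": "apply_moves", "payload": {"rows": [[0,0,-0.5,0,0,0],[0,0,-1.5,0,0,0],[0,0,-3.5,0,0,0],[0,0,-6,0,0,0],[0,0,-7.5,0,0,0],[0,0,-8,0,0,0],[0,0,-8,0,0,0]]}}

```text
t: 30.1
tool_pos: [0.6544, 0.2058, 0.1098]
tool_rot: [0.672, 3.06, 0.005]
contact_force: [-0.4, -0.8, -1.9]
opening: 0.0094
```

Run:
```python
from h import *
w=grab("wrist","w13"); crop(w,120,0,400,400,1.5,"w13",1.0)
d=grab("side","d13"); crop(d,210,150,150,180,3.3,"d13",1.0)
o=ctrl.get_obs(); print(o["tool_pos"],o["opening"],R.from_rotvec(o["tool_rot"]).as_matrix().round(3),o["q"])
```

```text
[0.65324334 0.20555801 0.10757567] 0.009596215527908491 [[-0.908  0.419  0.006]
 [ 0.419  0.908  0.001]
 [-0.005  0.003 -1.   ]] [ 1.96521722e-01  2.83608293e-01  1.56678305e+00 -5.60833267e-04
  1.28517371e+00 -9.41837471e-01]
```

View pics/w13.png

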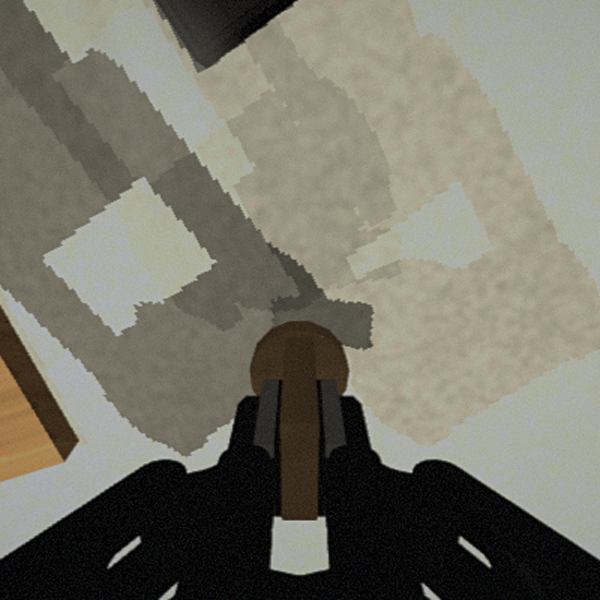

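View pics/d13.png

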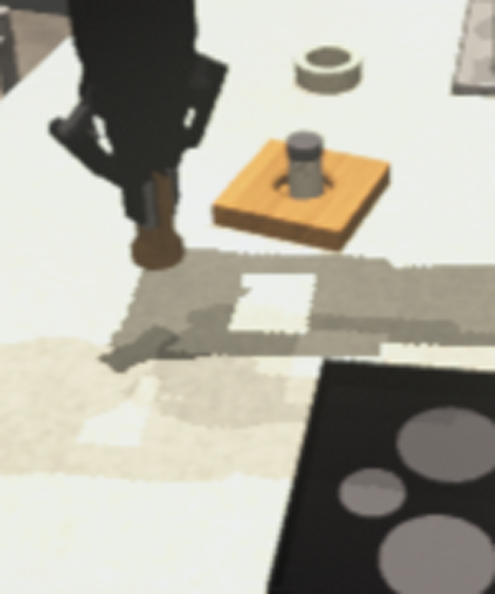

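{"api": "apply_moves", "payload": {"rows": [[1,0.1,0,0,0,0],[3.5,0.3,0,0,0,0],[7,0.6,0,0,0,0],[10.5,0.9,0,0,0,0],[14,1.2,0,0,0,0],[17,1.4,0,0,0,0],[19,1.6,0,0,0,0],[20,1.7,0,0,0,0],[20,1.7,0,0,0,0],[20,1.7,0,0,0,0]]}}

```text
t: 31.2
tool_pos: [0.4795, 0.3045, 0.1066]
tool_rot: [0.673, 3.062, 0.003]
contact_force: [-0.5, -0.8, -0.1]
opening: 0.0096
```

Run:
```python
from h import *
w=grab("wrist","w14"); crop(w,120,0,400,400,1.5,"w14",1.4)
d=grab("side","d14"); crop(d,250,150,150,190,3,"d14",1.0)
o=ctrl.get_obs(); print(o["tool_pos"],o["opening"],R.from_rotvec(o["tool_rot"]).as_matrix().round(3))
w=np.load("pics/w13.npz")
A=lambda u,v:(u/1.5+120-.17,v/1.5-.17)
print("foot@w13",px2w(w,A(299,369),.0887))
```

```text
[0.47982953 0.30430583 0.10674136] 0.009446059393807306 [[-0.908  0.42   0.007]
 [ 0.42   0.908  0.001]
 [-0.006  0.003 -1.   ]]
foot@w13 [0.65249502 0.20698966 0.0887    ]
```

View pics/w14.png

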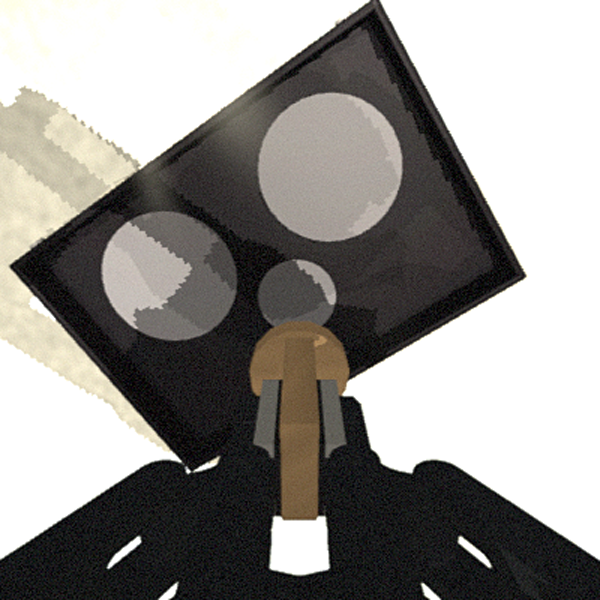

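View pics/d14.png

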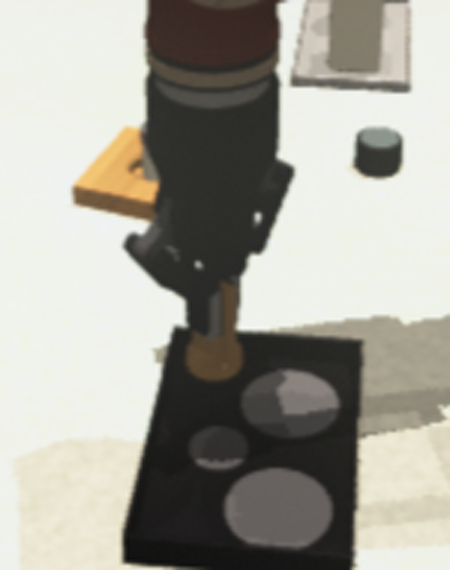

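{"api": "apply_moves", "payload": {"rows": [[0.15,-0.1,1,0,0,0],[0.15,-0.1,3,0,0,0],[0.15,-0.1,5,0,0,0],[0.15,-0.1,6.3,0,0,0],[0.15,-0.1,7,0,0,0],[0.15,-0.1,7.3,0,0,0],[0.15,-0.1,7.3,0,0,0],[0.15,-0.1,7.3,0,0,0]]}}

```text
t: 32.1
tool_pos: [0.4793, 0.3044, 0.0346]
tool_rot: [0.674, 3.06, 0.005]
contact_force: [0.2, 0.0, -0.1]
opening: 0.0096
```

{"api": "apply_moves", "payload": {"rows": [[0,0,0.1,0,0,0],[0,0,0.2,0,0,0],[0,0,0.2,0,0,0]]}}

```text
t: 32.4
tool_pos: [0.4795, 0.3046, 0.0329]
tool_rot: [0.673, 3.06, 0.006]
contact_force: [0.2, -0.1, -0.4]
opening: 0.0095
```

{"api": "apply_moves", "payload": {"rows": [[0,0,0.1,0,0,0],[0,0,0.15,0,0,0],[0,0,0.15,0,0,0]]}}

```text
t: 32.7
tool_pos: [0.4797, 0.3046, 0.0329]
tool_rot: [0.673, 3.06, 0.005]
contact_force: [-2.5, -1.6, 6.9]
opening: 0.0097
```

{"api": "apply_moves", "payload": {"rows": [[0,0,0,0,0,0],[0,0,0,0,0,0],[0,0,0,0,0,0],[0,0,0,0,0,0],[0,0,0,0,0,0],[0,0,-1,0,0,0],[0,0,-4,0,0,0],[0,0,-8,0,0,0],[0,0,-12,0,0,0],[0,0,-15,0,0,0],[0,0,-15,0,0,0]], "grip": 0.4}}

```text
t: 33.8
tool_pos: [0.4815, 0.306, 0.1903]
tool_rot: [0.671, 3.051, 0.016]
contact_force: [0.2, -0.4, 0.4]
opening: 0.0512
```

Run:
```python
from h import *
w=grab("wrist","w15"); crop(w,120,0,400,400,1.5,"w15",1.4)
d=grab("side","d15"); crop(d,250,130,150,210,2.8,"d15",1.0)
o=ctrl.get_obs(); print(o["tool_pos"],o["opening"],R.from_rotvec(o["tool_rot"]).as_matrix().round(3))
```

```text
[0.47889221 0.30469101 0.18435831] 0.05129601019236391 [[-0.908  0.42   0.011]
 [ 0.42   0.908  0.002]
 [-0.009  0.007 -1.   ]]
```

View pics/w15.png

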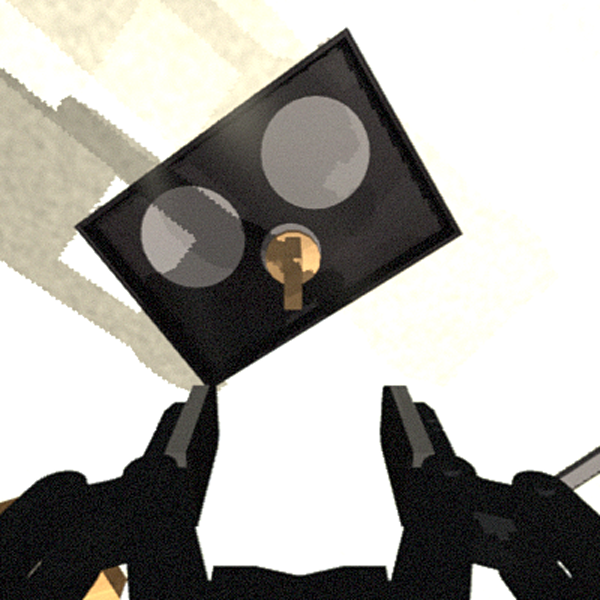

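View pics/d15.png

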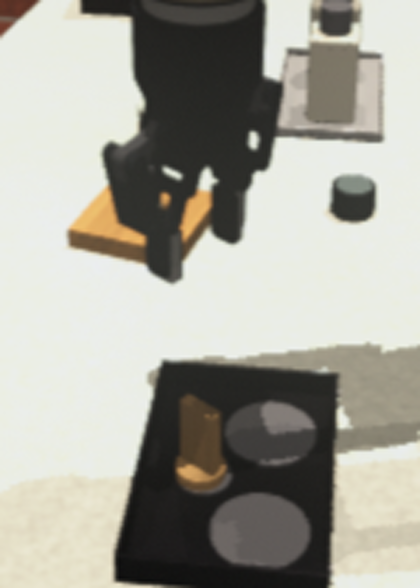

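Run:
```python
from h import *
w=np.load("pics/w15.npz"); crop(w,280,130,60,90,7,"w15b",2)
A=lambda u,v:(u/1.5+120-.17,v/1.5-.17)
print("foot",px2w(w,A(291.5,258),.014),"padR",px2w(w,A(315.5,152.5),.004),"padS",px2w(w,A(192.5,236),.004))
C=[px2w(w,A(*uv),.024)[:2] for uv in [(78,227),(348,29),(461,234),(212,388)]];print(np.round(C,4))
c=(C[0]+C[2])/2; print(c+.023*np.array([.9885,.151]))
im=w["color"].copy()
for P in [circ(.4776,.305,.004,.02),circ(.4787,.3055,.014,.018)]: poly(im,w,P)
cv2.imwrite("pics/w15o.png",cv2.resize(im[120:230,240:380],None,fx=5,fy=5))
```

```text
foot [0.4783198 0.3047122 0.014    ] padR [0.42555289 0.34600631 0.004     ] padS [0.43961225 0.2508428  0.004     ]
[[0.4029 0.1956]
 [0.3728 0.3881]
 [0.5066 0.4079]
 [0.5364 0.2169]]
[0.47747603 0.30520737]
```

View pics/w15o.png

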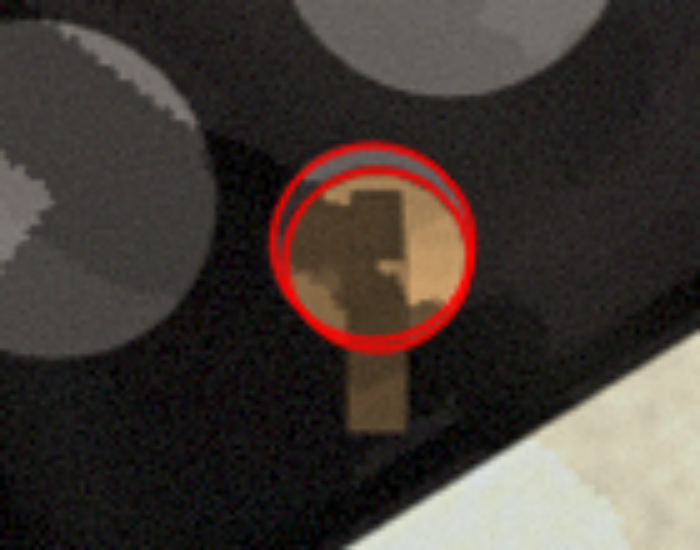

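{"api": "apply_moves", "payload": {"rows": [[-0.3,-0.6,-2,0,0,0.3],[-2,-3.8,-4,0,0,1.3],[-4,-7.6,-6,0,0,2.5],[-6,-11.5,-7,0,0,3.7],[-8,-15.3,-7,0,0,4.9],[-10,-19.1,-7,0,0,6.1],[-12,-22.9,-7,0,0,7.3],[-14,-26.8,-7,0,0,8.5],[-16,-30.6,-7,0,0,9.7],[-18,-34.4,-7,0,0,10.9],[-20,-38.2,-7,0,0,12.1],[-22,-42,-7,0,0,13.1],[-24,-45.9,-7,0,0,13.1],[-26,-49.7,-7,0,0,13.1],[-28,-53.5,-7,0,0,13.1],[-29.8,-57,-7,0,0,13.1],[-31,-59.2,-7,0,0,13.1],[-31.5,-60.2,-7,0,0,13.1],[-31.5,-60.2,-7,0,0,13.1],[-31.5,-60.2,-7,0,0,13.1]], "grip": 0, "squeeze": 60}}

```text
t: 35.9
tool_pos: [0.5112, -0.3729, 0.2521]
tool_rot: [2.224, 2.213, 0.015]
contact_force: [-0.4, 0.1, 0.2]
opening: 0.0852
```

Run:
```python
from h import *
s=grab("scene","s16"); cv2.imwrite("pics/s16.png",s["color"])
w=grab("wrist","w16"); crop(w,120,0,400,400,1.5,"w16",1.2)
o=ctrl.get_obs(); print(o["tool_pos"],o["opening"],R.from_rotvec(o["tool_rot"]).as_matrix().round(3))
```

```text
[ 0.51148884 -0.37260882  0.25290272] 0.08536965280669662 [[ 0.004  1.     0.01 ]
 [ 1.    -0.004  0.003]
 [ 0.003  0.01  -1.   ]]
```

View pics/s16.png

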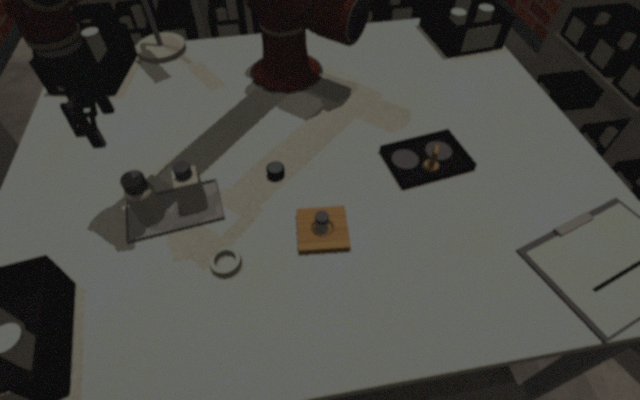

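View pics/w16.png

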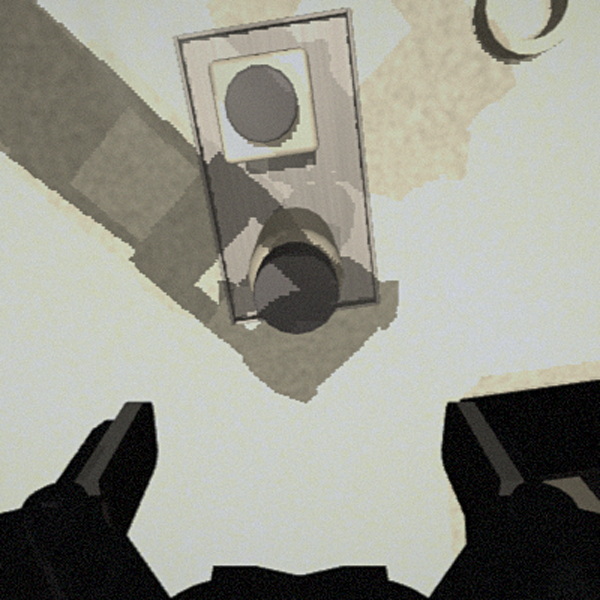

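{"api": "apply_moves", "payload": {"rows": [[0,0,2,0.06,0,0],[-0.1,-0.1,5,0.12,-0.03,0],[-0.1,-0.1,8,0.12,-0.03,0],[-0.1,-0.1,11,0.12,-0.03,0],[-0.1,-0.1,13,0.12,-0.03,0],[-0.1,-0.1,14,0.12,-0.03,0],[-0.1,-0.1,14.3,0.12,-0.03,0],[-0.1,-0.1,14.3,0.12,-0.03,0],[-0.1,-0.1,14.3,0.12,-0.03,0]]}}

```text
t: 36.9
tool_pos: [0.5128, -0.3737, 0.1115]
tool_rot: [2.224, 2.216, 0.001]
contact_force: [0.6, 0.2, -0.6]
opening: 0.0852
```

{"api": "apply_moves", "payload": {"rows": [[0,-0.05,0.2,0,0,0],[0,-0.05,0.2,0,0,0]]}}

```text
t: 37.1
tool_pos: [0.5128, -0.3742, 0.1106]
tool_rot: [2.223, 2.214, 0.001]
contact_force: [-0.0, 0.0, -0.0]
opening: 0.0852
```

{"api": "apply_moves", "payload": {"rows": [[0,0,0,0,0,0],[0,0,0,0,0,0],[0,0,0,0,0,0],[0,0,0,0,0,0],[0,0,0,0,0,0],[0,0,0,0,0,0],[0,0,0,0,0,0],[0,0,0,0,0,0]], "grip": 1}}

```text
t: 37.9
tool_pos: [0.5129, -0.3745, 0.1113]
tool_rot: [2.222, 2.214, 0.0]
contact_force: [-1.6, -0.1, 5.0]
opening: 0.0462
```

{"api": "apply_moves", "payload": {"rows": [[0,0,-0.5,0,0,0],[0,0,-1.5,0,0,0],[0,0,-3.5,0,0,0],[0,0,-6,0,0,0],[0,0,-9,0,0,0],[0,0,-12,0,0,0],[0,0,-14.5,0,0,0],[0,0,-16,0,0,0],[0,0,-16.5,0,0,0],[0,0,-16.5,0,0,0]]}}

```text
t: 38.9
tool_pos: [0.5123, -0.3739, 0.2761]
tool_rot: [2.222, 2.214, 0.0]
contact_force: [0.2, -0.7, -4.0]
opening: 0.0461
```

Run:
```python
from h import *
s=grab("scene","s17"); crop(s,40,30,200,220,2.7,"s17",1.4)
o=ctrl.get_obs(); print(o["tool_pos"],o["opening"],R.from_rotvec(o["tool_rot"]).as_matrix().round(3))
```

```text
[ 0.51188834 -0.37358749  0.27484442] 0.046356345214694346 [[ 0.004  1.     0.002]
 [ 1.    -0.004 -0.002]
 [-0.002  0.002 -1.   ]]
```

View pics/s17.png

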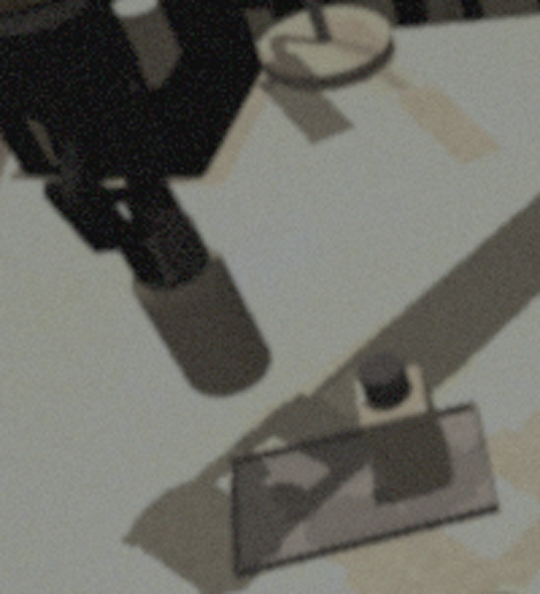

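{"api": "apply_moves", "payload": {"rows": [[1.5,-0.2,0,0,0,0],[4,-0.5,0,0,0,0],[8,-1,0,0,0,0],[12,-1.5,0,0,0,0],[16,-2,0,0,0,0],[20,-2.5,0,0,0,0],[24,-3,0,0,0,0],[28,-3.5,0,0,0,0],[32,-4,0,0,0,0],[36,-4.5,0,0,0,0],[40,-5,0,0,0,0],[44,-5.5,0,0,0,0],[48,-6,0,0,0,0],[52,-6.5,0,0,0,0],[56,-7,0,0,0,0],[60,-7.5,0,0,0,0],[64,-8,0,0,0,0],[68,-8.5,0,0,0,0],[70.5,-8.9,0,0,0,0],[71.5,-9,0,0,0,0]]}}

```text
t: 40.95
tool_pos: [0.4224, 0.3437, 0.2712]
tool_rot: [2.221, 2.22, -0.005]
contact_force: [0.2, -0.9, -3.2]
opening: 0.0466
```

{"api": "apply_moves", "payload": {"rows": [[0,0,0,0,0,0],[0,0,0,0,0,0]]}}

```text
t: 41.15
tool_pos: [0.4216, 0.3429, 0.2699]
tool_rot: [2.221, 2.22, -0.009]
contact_force: [-1.5, -0.1, -4.4]
opening: 0.0461
```

Run:
```python
from h import *
d=grab("side","d18"); crop(d,220,60,240,280,2.1,"d18",1.0)
o=ctrl.get_obs(); print(o["tool_pos"],o["opening"],R.from_rotvec(o["tool_rot"]).as_matrix().round(3))
```

```text
[0.42205181 0.34264628 0.27029561] 0.046296176477306224 [[ 0.001  1.    -0.003]
 [ 1.    -0.001 -0.004]
 [-0.004 -0.003 -1.   ]]
```

View pics/d18.png

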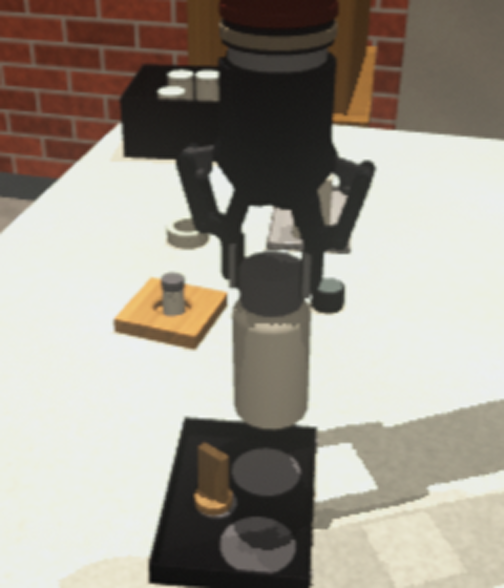

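{"api": "apply_moves", "payload": {"rows": [[-0.1,0.2,1,0,0,0],[-0.15,0.35,3.5,0,0,0],[-0.15,0.35,7,0,0,0],[-0.15,0.35,10,0,0,0],[-0.15,0.35,12.5,0,0,0],[-0.15,0.35,14.3,0,0,0],[-0.15,0.35,15.2,0,0,0],[-0.15,0.35,15.5,0,0,0],[-0.15,0.35,15.5,0,0,0],[-0.15,0.35,15.5,0,0,0]]}}

```text
t: 42.2
tool_pos: [0.4261, 0.3408, 0.1167]
tool_rot: [2.222, 2.218, -0.004]
contact_force: [-1.1, 0.1, -3.7]
opening: 0.0463
```

Run:
```python
from h import *
d=grab("side","d19"); crop(d,250,160,150,180,3.2,"d19",1.0)
o=ctrl.get_obs(); print(o["tool_pos"],R.from_rotvec(o["tool_rot"]).as_matrix().round(3))
```

```text
[0.42607524 0.34090389 0.11684177] [[ 0.001  1.    -0.   ]
 [ 1.    -0.001 -0.003]
 [-0.003 -0.    -1.   ]]
```

{"api": "apply_moves", "payload": {"rows": [[0,-0.05,0.15,0,0,0],[0,-0.1,0.3,0,0,0],[0,-0.1,0.35,0,0,0],[0,-0.1,0.35,0,0,0]]}}

```text
t: 42.65
tool_pos: [0.4249, 0.3409, 0.1132]
tool_rot: [2.221, 2.219, -0.004]
contact_force: [-0.8, 0.3, -4.6]
opening: 0.0463
```

View pics/d19.png

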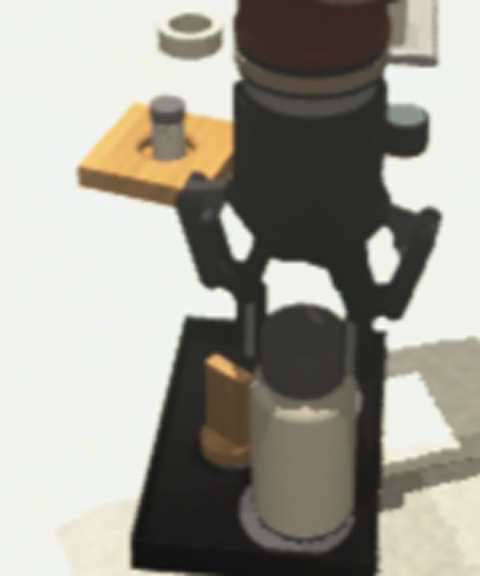

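{"api": "apply_moves", "payload": {"rows": [[0,0,0.1,0,0,0],[0,0,0.2,0,0,0],[0,0,0.2,0,0,0]]}}

```text
t: 42.95
tool_pos: [0.4252, 0.3413, 0.1124]
tool_rot: [2.222, 2.219, -0.003]
contact_force: [-3.1, -1.4, 3.3]
opening: 0.0462
```

Contact. Release and lift.

{"api": "apply_moves", "payload": {"rows": [[0,0,0,0,0,0],[0,0,0,0,0,0],[0,0,0,0,0,0],[0,0,0,0,0,0],[0,0,-1,0,0,0],[0,0,-4,0,0,0],[0,0,-8,0,0,0],[0,0,-12,0,0,0],[0,0,-16,0,0,0],[0,0,-19,0,0,0],[0,0,-19,0,0,0],[0,0,-19,0,0,0]], "grip": 0}}

```text
t: 44.15
tool_pos: [0.4255, 0.3419, 0.3039]
tool_rot: [2.221, 2.218, 0.001]
contact_force: [-0.3, 0.0, -1.7]
opening: 0.0851
```

Run:
```python
from h import *
d=grab("side","d20"); crop(d,285,225,100,120,5,"d20",1.8)
s=grab("scene","s20"); crop(s,370,90,115,105,6,"s20",2.2)
o=ctrl.get_obs(); print(o["tool_pos"],R.from_rotvec(o["tool_rot"]).as_matrix().round(3))
```

```text
[0.42463845 0.34138064 0.30097922] [[ 0.001  1.    -0.002]
 [ 1.    -0.001 -0.004]
 [-0.004 -0.002 -1.   ]]
```

View pics/d20.png

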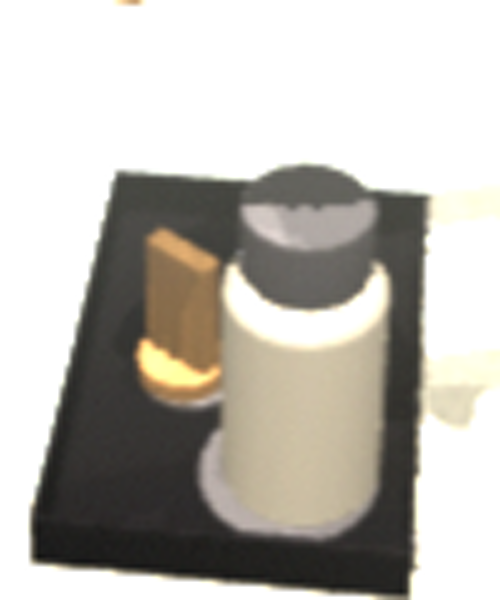

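View pics/s20.png

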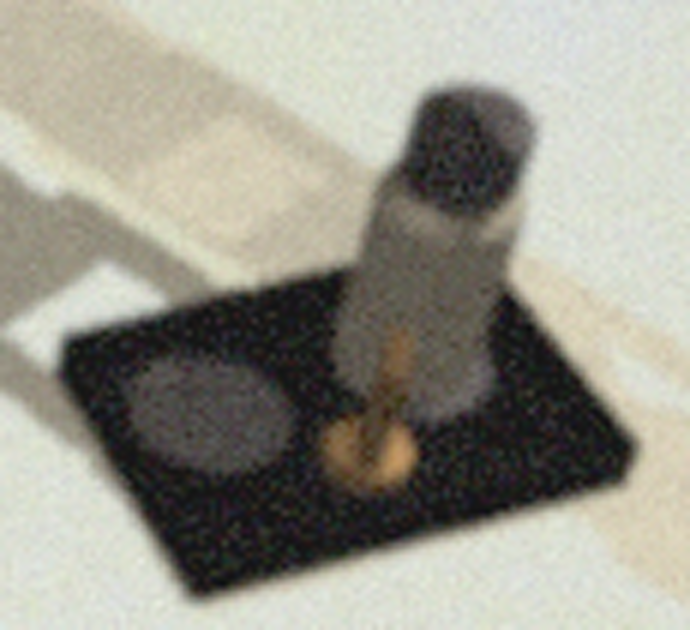

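{"api": "apply_moves", "payload": {"rows": [[-2,0.2,0,0,0,0],[-6,0.7,0,0,0,0],[-10.5,1.2,0,0,0,0],[-15,1.7,0,0,0,0],[-19.5,2.2,0,0,0,0],[-24,2.7,1,0,0,0],[-28.5,3.3,2,0,0,0],[-33,3.8,3,0,0,0],[-37.5,4.3,4,0,0,0],[-42,4.8,5,0,0,0],[-46.5,5.4,6,0,0,0],[-51,5.9,7,0,0,0],[-55.5,6.4,8,0,0,0],[-59,6.8,8,0,0,0],[-61,7.1,8,0,0,0],[-61.7,7.2,8,0,0,0],[-61.7,7.2,8,0,0,0],[-61.7,7.2,8,0,0,0]]}}

```text
t: 46.05
tool_pos: [0.4958, -0.2747, 0.223]
tool_rot: [2.221, 2.221, -0.006]
contact_force: [-0.5, 0.6, -0.0]
opening: 0.0852
```

Run:
```python
from h import *
w=grab("wrist","w21"); crop(w,120,0,400,400,1.5,"w21",1.2)
o=ctrl.get_obs(); print(o["tool_pos"],R.from_rotvec(o["tool_rot"]).as_matrix().round(3))
```

```text
[ 0.49586819 -0.27452878  0.22315461] [[-0.     1.    -0.002]
 [ 1.     0.    -0.003]
 [-0.003 -0.002 -1.   ]]
```

View pics/w21.png

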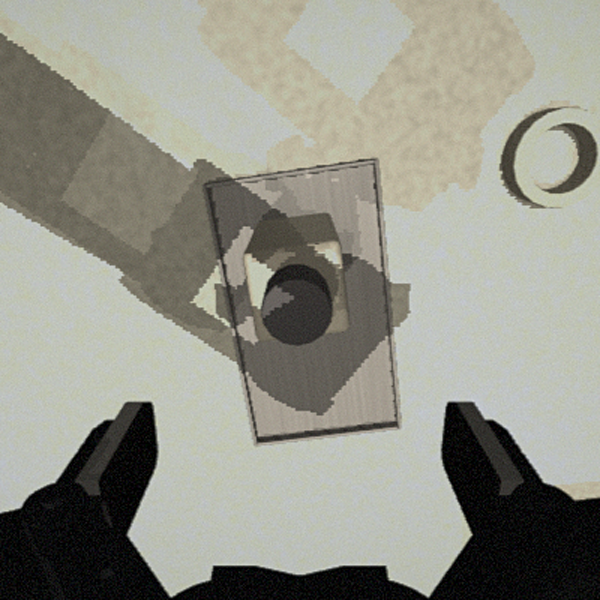

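{"api": "apply_moves", "payload": {"rows": [[0,0,1.5,0,0,0],[0,0,4,0,0,0],[0,0,7,0,0,0],[0,0,9.3,0,0,0],[0,0,10.7,0,0,0],[0,0,11.2,0,0,0],[0,0,11.2,0,0,0],[0,0,11.2,0,0,0]]}}

```text
t: 46.9
tool_pos: [0.4964, -0.2752, 0.1125]
tool_rot: [2.219, 2.22, -0.005]
contact_force: [-0.3, -0.1, -0.1]
opening: 0.0855
```

{"api": "apply_moves", "payload": {"rows": [[0,0,0,0,0,0],[0,0,0,0,0,0],[0,0,0,0,0,0],[0,0,0,0,0,0],[0,0,0,0,0,0],[0,0,0,0,0,0],[0,0,0,0,0,0],[0,0,0,0,0,0]], "grip": 1}}

```text
t: 47.7
tool_pos: [0.4966, -0.2756, 0.1134]
tool_rot: [2.218, 2.22, -0.006]
contact_force: [-2.6, 0.1, 5.5]
opening: 0.0339
```

{"api": "apply_moves", "payload": {"rows": [[0,0,-0.5,0,0,0],[0,0,-1.5,0,0,0],[0,0,-3.5,0,0,0],[0,0,-6,0,0,0],[0,0,-8,0,0,0],[0,0,-9,0,0,0],[0,0,-9,0,0,0],[0,0,-9,0,0,0]]}}

```text
t: 48.5
tool_pos: [0.4962, -0.2748, 0.2023]
tool_rot: [2.219, 2.221, -0.006]
contact_force: [0.3, 1.4, -3.7]
opening: 0.0337
```

Run:
```python
from h import *
s=grab("scene","s22"); crop(s,40,30,200,220,2.7,"s22",1.4)
o=ctrl.get_obs(); print(o["tool_pos"],R.from_rotvec(o["tool_rot"]).as_matrix().round(3))
```

```text
[ 0.49588048 -0.27459357  0.20167549] [[-0.001  1.    -0.002]
 [ 1.     0.001 -0.004]
 [-0.004 -0.002 -1.   ]]
```

View pics/s22.png

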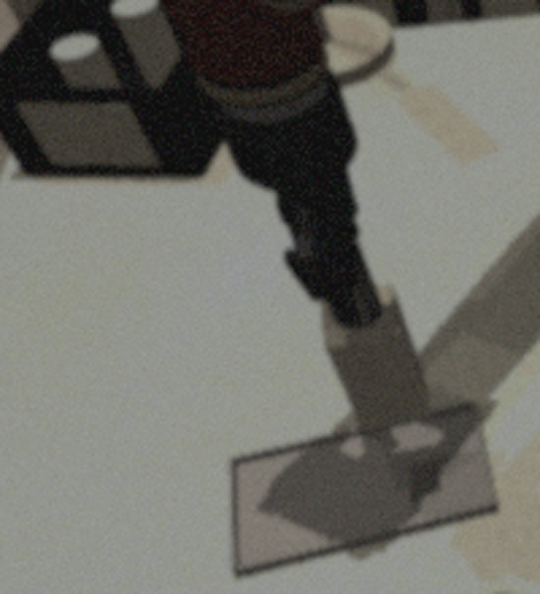

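{"api": "apply_moves", "payload": {"rows": [[1,-0.1,0,0,0,0],[4,-0.4,0,0,0,0],[8,-0.8,0,0,0,0],[12,-1.3,0,0,0,0],[16,-1.7,0,0,0,0],[20,-2.1,0,0,0,0],[24,-2.5,0,0,0,0],[28,-2.9,0,0,0,0],[32,-3.3,0,0,0,0],[36,-3.8,0,0,0,0],[40,-4.2,0,0,0,0],[44,-4.6,0,0,0,0],[47.5,-5,0,0,0,0],[50.5,-5.3,0,0,0,0],[52,-5.4,0,0,0,0],[52.7,-5.5,0,0,0,0],[52.7,-5.5,0,0,0,0],[52.7,-5.5,0,0,0,0]]}}

```text
t: 50.35
tool_pos: [0.4405, 0.2515, 0.1995]
tool_rot: [2.221, 2.22, -0.008]
contact_force: [0.1, 0.7, -3.9]
opening: 0.0337
```

Run:
```python
from h import *
d=grab("side","d23"); crop(d,220,60,240,280,2.1,"d23",1.0)
o=ctrl.get_obs(); print(o["tool_pos"],R.from_rotvec(o["tool_rot"]).as_matrix().round(3))
```

```text
[0.44065038 0.25135431 0.19967436] [[ 0.001  1.    -0.002]
 [ 1.    -0.001 -0.004]
 [-0.004 -0.002 -1.   ]]
```

View pics/d23.png

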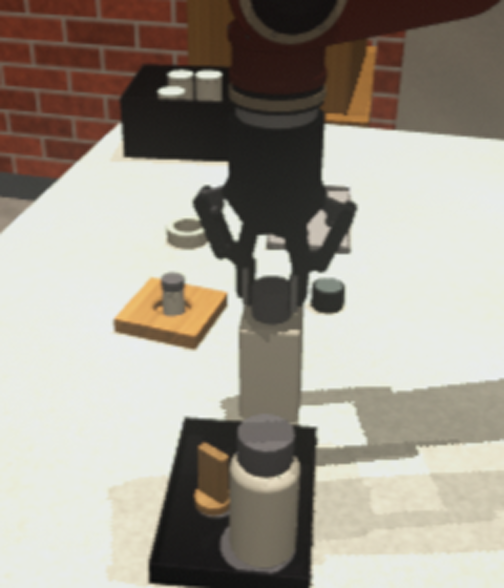

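{"api": "apply_moves", "payload": {"rows": [[0.1,0,1,0,0,0],[0.15,0,3,0,0,0],[0.15,0,5,0,0,0],[0.15,0,6.8,0,0,0],[0.15,0,7.8,0,0,0],[0.15,0,8.2,0,0,0],[0.15,0,8.2,0,0,0],[0.15,0,8.2,0,0,0]]}}

```text
t: 51.2
tool_pos: [0.4412, 0.2526, 0.1186]
tool_rot: [2.221, 2.219, -0.005]
contact_force: [0.8, 0.5, -3.8]
opening: 0.034
```

{"api": "apply_moves", "payload": {"rows": [[0,0,0.1,0,0,0],[0,0,0.2,0,0,0],[0,0,0.25,0,0,0],[0,0,0.25,0,0,0]]}}

```text
t: 51.6
tool_pos: [0.4412, 0.2527, 0.1162]
tool_rot: [2.221, 2.219, -0.005]
contact_force: [-0.1, 0.2, -2.9]
opening: 0.034
```

{"api": "apply_moves", "payload": {"rows": [[0,0,0.1,0,0,0],[0,0,0.2,0,0,0],[0,0,0.25,0,0,0],[0,0,0.25,0,0,0]]}}

```text
t: 52.0
tool_pos: [0.4413, 0.2529, 0.1145]
tool_rot: [2.221, 2.219, -0.004]
contact_force: [-2.8, -0.3, 3.3]
opening: 0.0344
```

Contact at the expected height; release and retreat.

{"api": "apply_moves", "payload": {"rows": [[0,0,0,0,0,0],[0,0,0,0,0,0],[0,0,0,0,0,0],[0,0,0,0,0,0],[0,0,-1,0,0,0],[0,0,-4,0,0,0],[0,0,-8,0,0,0],[0,0,-12,0,0,0],[0,0,-16,0,0,0],[0,0,-20,0,0,0],[0,0,-22,0,0,0],[0,0,-22,0,0,0],[0,0,-22,0,0,0]], "grip": 0}}

```text
t: 53.3
tool_pos: [0.4414, 0.2536, 0.3346]
tool_rot: [2.221, 2.219, -0.003]
contact_force: [-1.0, -0.3, -0.3]
opening: 0.086
```

Run:
```python
from h import *
d=grab("side","d24"); crop(d,285,225,100,120,5,"d24",1.8)
s=grab("scene","s24"); crop(s,370,90,115,105,6,"s24",2.2); cv2.imwrite("pics/s24f.png",s["color"])
w=grab("wrist","w24"); crop(w,120,0,400,400,1.5,"w24",1.3)
o=ctrl.get_obs(); print(o["t"],o["tool_pos"],o["contact_force"])
```

```text
53.45 [0.44071878 0.25327914 0.33216115] [-0.09660518 -0.1546632  -1.24351512]
```

View pics/d24.png

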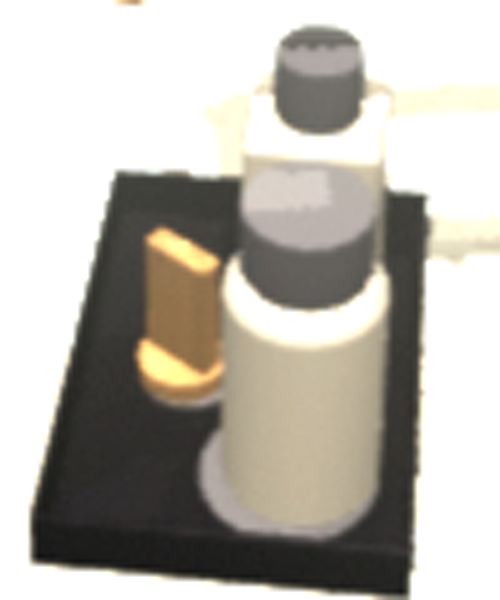

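View pics/s24.png

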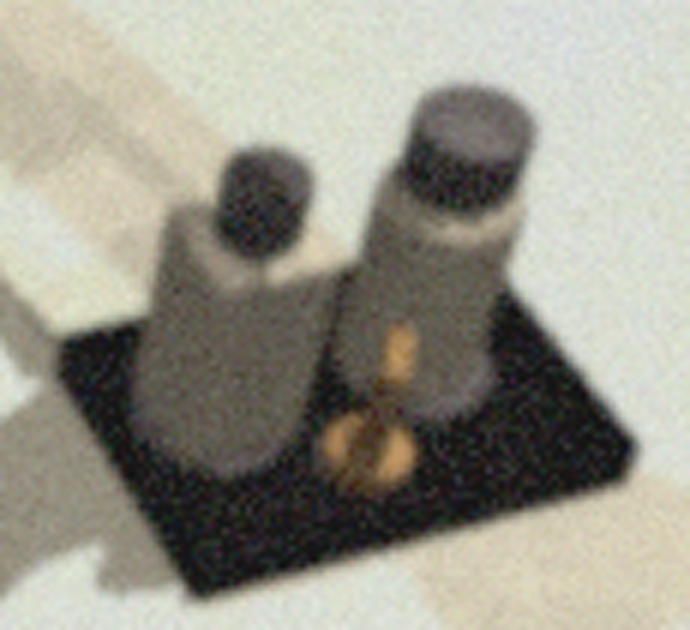

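View pics/s24f.png

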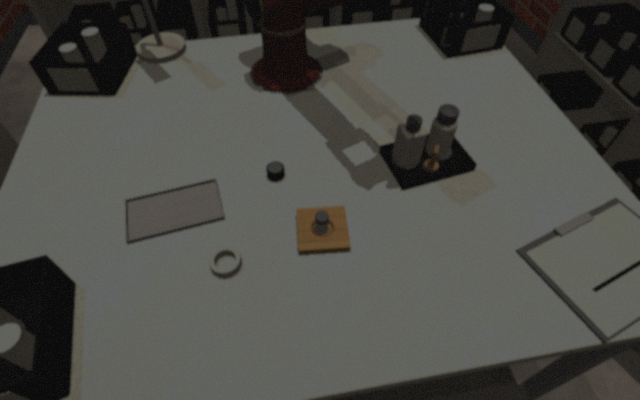

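View pics/w24.png

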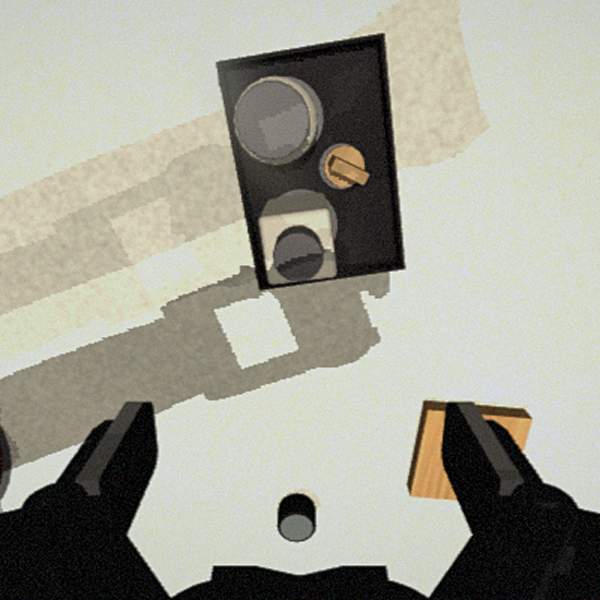

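```bash
python3 -c "
from station import ctrl
print(ctrl.finish_job())"
```

```text
the job is handed in; nothing more can be done
None
```

The job is done and handed in at about 53 s; `finish_job` reports no verdict, so what follows is from my own checks.

I moved both jars to the side tray, stood the vial in the carrier's well, and stood the marker on the rear pad. Then I put the round jar and the square jar back on their own pads.

**Jars:** in the last side and scene pictures, both stand upright with their caps at the same pixels as at the start, to within about 1–2 mm.

**Vial and marker:** the vial stands upright in the well, within about 2 mm of its centre going by where I released it. The marker stands on the rear pad, within about 2 mm of its centre.

**Everything else:** the tray is empty, and the tape roll and loupe show no movement. The open gripper is about 20 cm above the jars and touches nothing.

**Disagreements:** the cameras differed by 4–8 mm on a few early points, such as the tray centre and cap positions. I settled those with closer wrist-camera views. No check failed.

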